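Buff a figurine plinth along a cork fence with a push stick

TASK

Take the push stick by its upright handle and, using only the stick, press the oblong plinth flat against the cork fence beside it; then feed it in one slow pass along the fence, which may be clamped slightly askew, until it is home against the end stop, keeping it lightly but firmly pressed to the cork all the way, with about 3 to 12 newtons and never a hard shove. Then stand the stick upright on its felt pad and let go. The plinth must not be touched by the hand, and the other goods on the stall stay where they are.

Things in the scene. Friction and masses are not known exactly. Their poses are not given: they have to be found in the camera images.
- jig: Fixed plywood board 370 x 195 x 12 mm on the table, carrying fence and stop. Origin at table height, under the middle of the fence's line; x: feed direction, towards the stop; y: out of the cork, to the plinth side; z up. Spans x +-185, y -115 to +80 mm. The nominal fence line is y = 0, x = -165 to +165. The plinth drags on the board with 1 to 2 N, on the cork with about 0.5 to 1.2 times the press.
- fence_pivot (a point): Start end of the fence, on its cork face at board height. The fence, a rail 330 mm long, 30 mm high, turns about here and is clamped up to 0.03 rad either way off the jig's x axis, so its far end is up to 10 mm nearer or farther; this setting is not reported (the axes given are the jig's): feel it. It does not give: a few mm of overtravel is over 25 N, which spoils the work; 3 to 12 N is right.
- stop (a point): End stop: a rigid wooden bar across the feed, 34 mm high, on the board. The point is on its stopping face, at the jig's x = 165, y = 30 mm, 20 mm above the board. The plinth flat on the cork and home has its centre at jig x = 125, 22 mm out from the cork.
- plinth_center (a point): Centre of the loose oblong wooden plinth, 80 (x) x 44 (y) x 46 mm high: block with a low step and small dark boss on top; about 0.16 kg. The point is half-way up, 23 mm above the board. It starts near the start end of the fence (centre at jig x about -120 to -90 mm), up to 35 mm off the cork, up to 0.2 rad askew, x roughly along the feed. Pressed askew it can jam on a corner; sliding the nub along it frees it.
- stick_center (a point): Wooden push stick, 0.14 kg, 95 mm high, standing upright on its pad. The point is on the handle's axis, 47.5 mm above its underside. x to its nose, z up. Handle: upright fin 40 (x) x 18 mm (y), 24 to 95 mm above the underside; grasp across the 18 mm, about 70 mm above the underside. Foot 24 mm high: heel block x -45 to +20, y -20 to +24 mm, plus a cheek arm ahead of it.
- stick_heel (a point): Middle of the heel's flat front on the push stick, which pushes the plinth's rear end: 20 mm ahead (x) of the handle's axis, 12 mm above the underside. With the plinth in the corner of heel and nub and on the cork, stick x along the feed, the handle's axis is 36 mm out from the cork and 60 mm behind the plinth's centre.
- stick_nub (a point): Pressing point of the stick's nub, 12 mm above its underside: x = +65, y = +8 mm from the handle's axis. The nub is an upright round of 8 mm radius on the inner side of the cheek arm (x 20 to 75, y 12 to 24 mm); it presses the plinth's long side, towards the stick's -y, while the heel pushes along +x.
- pad: Fixed grey felt pad, 200 x 150 x 4 mm, flat on the table, on which the push stick stands at the start. Origin: centre of its underside; x along its 200 mm.
There are look-alikes about, which are no part of the job. Leave any red or yellow look-alike of the part that bears plinth_center alone.

How it is judged:
On the way, in this order (a step that is already met when the one before it is completed fails the run):
1. the plinth is pressed flat against the cork by the stick near the start of the fence, before it is fed (x of plinth_center in the frame of fence below 0.105 m and contact force between plinth and fence between 1 and 16 N and contact force between stick and plinth above 1 N and y of plinth_center in the frame of fence below 0.0245 m and angle between the x axis of plinth_center and the x axis of fence, either way round below 0.05 rad), for 0.2 s.
2. pressed by the stick on the first half of the pass (x of plinth_center in the frame of fence between 0.115 and 0.18 m and contact force between plinth and fence between 1 and 16 N and contact force between stick and plinth above 1 N and y of plinth_center in the frame of fence below 0.0245 m and angle between the x axis of plinth_center and the x axis of fence, either way round below 0.05 rad), for 0.3 s.
3. pressed by the stick on the second half of the pass (x of plinth_center in the frame of fence between 0.195 and 0.27 m and contact force between plinth and fence between 1 and 16 N and contact force between stick and plinth above 1 N and y of plinth_center in the frame of fence below 0.0245 m and angle between the x axis of plinth_center and the x axis of fence, either way round below 0.05 rad), for 0.3 s.
4. the stick brings the plinth home against the end stop, still on the cork (x of plinth_center in the frame of fence above 0.286 m and contact force between stick and plinth above 0.5 N and y of plinth_center in the frame of fence below 0.0245 m and angle between the x axis of plinth_center and the x axis of fence, either way round below 0.05 rad), for 0.1 s.
At the end, for the whole second after the job is handed in: The plinth lies flat against the cork (within 2.5 mm and 0.05 rad) and home against the end stop (within about 4 mm), at rest on the board; the push stick stands upright, released and at rest, on its felt pad (x of plinth_center in the frame of fence above 0.2855 m and y of plinth_center in the frame of fence below 0.0245 m and angle between the x axis of plinth_center and the x axis of fence, either way round below 0.05 rad and angle between plinth_center's own z axis and vertical below 0.06 rad and linear speed of each of plinth, stick below 0.01 m/s and x of stick_center in the frame of pad between -0.08 and 0.08 m and y of stick_center in the frame of pad between -0.065 and 0.065 m and angle between stick_center's own z axis and vertical below 0.08 rad and height (world z) of stick_center below 0.056 m); the robot touches nothing.
It fails at once if the plinth comes more than 2.5 mm off the cork, or turns off it by more than 0.07 rad, once it is being fed (x of plinth_center in the frame of fence above 0.11 m and (y of plinth_center in the frame of fence above 0.0245 m or angle between the x axis of plinth_center and the x axis of fence, either way round above 0.07 rad)).
It fails at once if the plinth is pressed on the cork with more than 25 N, or on board and stop with more than 30 N (contact force between plinth and fence above 25 N or contact force between plinth and jig above 30 N).
It fails at once if the hand or its fingers touch the plinth (contact force between any of the arm, the fingers and plinth above 0.3 N).
It fails at once if the plinth is tipped by more than 0.25 rad (angle between plinth_center's own z axis and vertical above 0.25 rad).
It fails at once if one of the other goods on the stall is moved by more than 15 mm (distance of any of doll_a, doll_b, brush, spare_plinth, polish, wax_tin, bangle from where it was at the start of the episode above 0.015 m).
It also fails if it takes over 72 s, if anything falls off the work surface, if the arm or the gripper's body presses on something with over 40 N, if the wrist force passes 120 N, or if a joint passes its speed limit or range.

ROBOT

A 6-joint arm with a two-finger parallel gripper is mounted at the origin on the work surface. World frame = base frame: x ahead of the robot, y to its left, z up, the work surface at z = 0. Lengths are in m, angles in rad, forces in N, time in s.
With the tool pointing down it reaches from about 0.325 to 0.9 m from the base axis. Payload 3.5 kg.
Tool frame: the origin (TCP) lies on the centre line of the jaws, within the pads' length; the fingertips stand 19 mm ahead of it and the grasp point (between the pads) is the TCP; y points along the fingers, x is the direction in which the jaws open and shut, and the axes are right-handed (so a half turn about y gives the same grasp; the last joint's range is limited). The gripper opens to 85 mm and grips with 20 to 120 N. Pads are 22 mm wide; open, the fingers measure 114 mm over their backs; the gripper's body (76 mm by 85 mm) begins 54 mm behind the grasp point. The pads swing forward as they close: fully open they stand 13 mm farther back than shut.
Start: joints at [-1.217, 0.276, -0.026, 1.268, 0, 1.467], TCP at [0.276, -0.561, 0.25] pointing down, gripper open.
Joint ranges: [-3.12, 3.12], [-0.85, 1.88], [-1.08, 1.24], [-1.95, 2.15], [-1.57, 1.53], [-3.14, 3.14]. Speed limits (rad/s): [2.57, 2.57, 3.14, 3.14, 3.14, 3.14].

INTERFACE

Orientations are given as a rotation vector (axis times angle).
In Python, from cell import observe, cams, workorder gives the robot as it stands. The module is installed in compiled form; this text tells all that it offers.
- The arm moves only by the tool arm_command, never from a script. Its argument "moves" is a list of rows, each an object of numbers: "dx", "dy", "dz": the shift along the tool's x, y, z in mm; "rx", "ry", "rz": the turn, a rotation vector about the tool's x, y, z in rad. A call has 1 to 5 rows; each row is the pose to reach, as a shift and turn from the pose commanded when the call began, along the tool's axes at that moment; what a row does not reach only later rows make up. A row lasts 1/8 s, in which the tool goes at most 62.5 mm and 10.7 degrees, less where a joint would pass 70% of its speed; a pose out of reach is approached as far as the arm can. A call with a gripper value outside its range is refused whole. "hand" is the closure, from 0 (fully open) to 1 (shut), set as the call begins (left out, the last holds). The fingers move at their own pace and stop on an object; "force" is the grip in N (left out, the last holds). Time passes only in rows, so rows that repeat a pose let the fingers close. It gives the time, the measured TCP pose, the force and the opening at its end, in the units of the state.
- observe(): the state, without advancing time (a new reading comes with each control period).
- cams.get_image(name): name is "scene" or "side" or "wrist"; returns (picture, depth): 420x560x3 uint8, red, green, blue; 420x560 float32, m along the optical axis (not along the pixel's ray), 0 where there is no reading.
- cams.camera_params(name): a dict with "vfov" (degrees; the focal length in pixels is half the picture's height over the tangent of half this angle, whatever the lens; pixels are square), "cx", "cy" (the principal point, pixels), "rvec" (rotation vector, rad) and "tvec" (3), from world to camera coordinates, as OpenCV has them; the wrist camera has in their place "tool_from_camera" (4x4, takes a point from camera to tool coordinates, whose origin is the TCP and whose axes are the tool frame's). Camera axes: x right, y down, z forward; pixel columns grow to the right and rows downward; lengths in m; the calibration is good to about 2 mm. A picture is of the moment at which its call begins: read the wrist's pose just before it. camera_params takes no time and is no camera call.
- workorder.finish_job(): hands the job in, once; it reports no verdict.
Trained networks look in the newest picture that a camera, given by its name, has taken for a name from the list of things; names that differ only in an ending like _2 or _b are one class to them, and where a whole thing is asked for, a point or a joint stands for the part that bears it (a point fixed in the world has none). Each returns a list of dicts, best first, with "conf" (0 to 1); they miss things now and then, are a little off and sometimes report something else, mostly with a low value. They report only what shows in the picture. A call takes as long as a camera call. They do not tell look-alikes from the thing itself.
- cams.trace(camera, label): "region" (420x560 bool, what is visible of it) and "bbox" ([left, top, right, bottom] as shares, 0 to 1, of the picture: columns of its width, rows of its height, round what is visible of it).
- cams.spot_point(camera, label): "location" ([column, row] as shares, 0 to 1, of the picture: columns of its width, rows of its height: a listed point, or the origin of a listed thing).
The state is a dict: "time_s": time; "joint_positions": joint angles; "qvel": joint speeds; "tau": joint torques, N m; "eef_pos": TCP position; "tool_rot": TCP orientation; "force": force on the tool from outside, world axes, zero at the start; "ft_torque": the same for the moment, N m; "opening": opening from 0.0 (shut) to 1.0 (fully open).
Only numpy, scipy, OpenCV 4.12 (cv2) and the standard library are available. Lean on these libraries where they do the work, as an engineer would, in place of code of your own. Each camera call takes 0.05 s, during which the arm holds its last target.

## Working session

There is one attempt and no reset: what is moved stays moved. The work goes in short steps, Python scripts to look and compute and a tool call to move; the robot and the scene stay as the last step left them, time stands still between calls to the robot, and variables do not carry over. Pictures are saved under pics/ and viewed, and the job is handed in when it is done.

Besides the shell and the picture viewer there is one more tool, called after "Emit:" in YAML: its name, and indented under it one key for each argument. arm_command: Moves the arm, as the interface text tells. Its arguments: {"type":"object","properties":{"moves":{"type":"array","items":{"type":"object","properties":{"dx":{"type":"number"},"dy":{"type":"number"},"dz":{"type":"number"},"rx":{"type":"number"},"ry":{"type":"number"},"rz":{"type":"number"}}}},"hand":{"type":"number"},"force":{"type":"number"}},"required":["moves"]}

```bash
mkdir -p pics; cat > h.py <<'E'
import numpy as np, cv2
from scipy.spatial.transform import Rotation as R
from cell import observe, cams, workorder
def K(p,shape=(420,560)):
    f=shape[0]/2/np.tan(np.radians(p['vfov'])/2)
    return np.array([[f,0,p['cx']],[0,f,p['cy']],[0,0,1]])
def campose(name,st=None):
    p=cams.camera_params(name)
    if 'rvec' in p:
        Rm=R.from_rotvec(p['rvec']).as_matrix(); t=np.array(p['tvec'])
        T=np.eye(4);T[:3,:3]=Rm.T;T[:3,3]=-Rm.T@t
    else:
        st=st or observe()
        W=np.eye(4);W[:3,:3]=R.from_rotvec(st['tool_rot']).as_matrix();W[:3,3]=st['eef_pos']
        T=W@np.array(p['tool_from_camera'])
    return K(p),T
def ray(name,uv,st=None):
    k,T=campose(name,st); d=np.linalg.inv(k)@np.array([uv[0],uv[1],1.0])
    return T[:3,3],T[:3,:3]@d
def atz(name,uv,z,st=None):
    o,d=ray(name,uv,st); return o+d*(z-o[2])/d[2]
def proj(name,P,st=None):
    k,T=campose(name,st); q=np.linalg.inv(T)@np.r_[P,1]; q=k@q[:3]; return q[:2]/q[2]
def cloud(name,dep,st=None):
    k,T=campose(name,st); v,u=np.mgrid[0:dep.shape[0],0:dep.shape[1]]
    c=np.stack([(u-k[0,2])/k[0,0]*dep,(v-k[1,2])/k[1,1]*dep,dep],-1)
    w=c@T[:3,:3].T+T[:3,3]; w[dep==0]=np.nan; return w
def save(fn,img): cv2.imwrite('pics/'+fn,cv2.cvtColor(img,cv2.COLOR_RGB2BGR))
E
python3 - <<'E'
from h import *
s=observe();print({k:np.round(v,3) for k,v in s.items()})
for n in ['scene','side','wrist']:
    im,d=cams.get_image(n); save(n+'0.png',im); np.save(n+'0.npy',d)
    p=cams.camera_params(n);print(n,p)
    for l in ['jig','fence_pivot','stop','plinth_center','stick_center','stick_heel','stick_nub','pad']:
        r=cams.spot_point(n,l)
        print(n,l,[(np.round(np.array(q['location'])*[560,420],1),round(q['conf'],2)) for q in r])
E
```

```text
{'time_s': np.float64(0.0), 'joint_positions': array([-1.217,  0.277, -0.028,  1.268, -0.   ,  1.467]), 'qvel': array([ 0.001,  0.002,  0.   ,  0.001,  0.   , -0.   ]), 'tau': array([-1.0000e-03, -4.4551e+01,  2.9520e+01,  1.6000e-02, -0.0000e+00,
        0.0000e+00]), 'eef_pos': array([ 0.275, -0.56 ,  0.249]), 'tool_rot': array([-1.39 ,  0.868, -0.865]), 'force': array([ 0.756,  0.133, -0.395]), 'ft_torque': array([-0.011, -0.016, -0.006]), 'opening': np.float64(1.004)}
scene {'vfov': 56.296706589058665, 'cx': 275.590715885216, 'cy': 211.82661707662746, 'rvec': array([ 2.33538202,  0.76668858, -0.28922312]), 'tvec': array([-0.37453641, -0.21148627,  1.13511773])}
scene jig [(array([318.7, 215.9]), 0.97)]
scene fence_pivot [(array([281.3, 262.3]), 0.88)]
scene stop [(array([340.7, 160.7]), 0.72)]
scene plinth_center [(array([249. , 188.2]), 0.94), (array([221. , 226.2]), 0.88), (array([274.9, 228.3]), 0.71), (array([202.9, 340.8]), 0.53)]
scene stick_center [(array([188.2, 326.6]), 0.97)]
scene stick_heel [(array([200. , 329.8]), 0.93)]
scene stick_nub [(array([221.3, 312.4]), 0.74)
[... 533 characters left out ...]
6.1, 323.2]), 0.76)]
side stick_nub [(array([391.3, 298.6]), 0.86)]
side pad [(array([415.7, 328.8]), 0.7)]
wrist {'vfov': 71.25215180746643, 'cx': 280.56978742005606, 'cy': 209.38685023026736, 'tool_from_camera': array([[ 9.99999327e-01, -7.67233760e-04,  8.70193109e-04,
         4.15897375e-04],
       [-1.07201331e-03, -3.24377433e-01,  9.45927128e-01,
        -1.24767768e-01],
       [-4.43476220e-04, -9.45927424e-01, -3.24378037e-01,
         8.39140527e-02],
       [ 0.00000000e+00,  0.00000000e+00,  0.00000000e+00,
         1.00000000e+00]])}
wrist jig []
wrist fence_pivot []
wrist stop []
wrist plinth_center []
wrist stick_center []
wrist stick_heel []
wrist stick_nub []
wrist pad []
```

View pics/scene0.png

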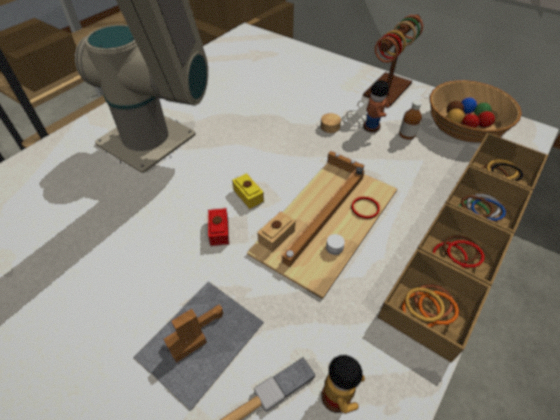

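View pics/side0.png

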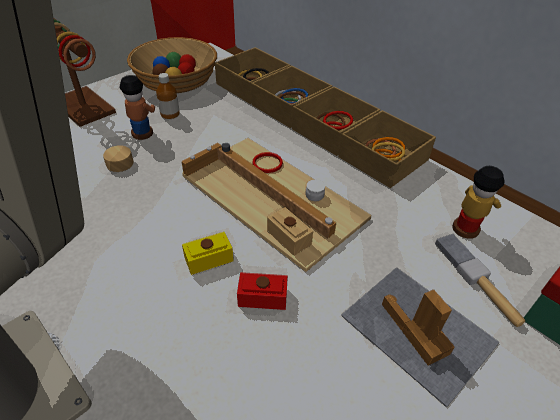

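```bash
cat > tri.py <<'E'
from h import *
def tri(uv1,uv2):
    o1,d1=ray('scene',uv1);o2,d2=ray('side',uv2)
    d1/=np.linalg.norm(d1);d2/=np.linalg.norm(d2)
    A=np.stack([d1,-d2],1);t=np.linalg.lstsq(A,o2-o1,rcond=None)[0]
    a=o1+t[0]*d1;b=o2+t[1]*d2
    return (a+b)/2,np.linalg.norm(a-b)
E
python3 - <<'E'
from tri import *
np.set_printoptions(precision=4,suppress=True)
pts={'jig':((318.7,215.9),(265.1,196.7)),'piv':((281.3,262.3),(330.5,242.5)),'stop':((340.7,160.7),(203.4,159.5)),'plinth':((274.9,228.3),(289.3,229)),'stick':((188.2,326.6),(430.2,318.8)),'heel':((200,329.8),(416.1,323.2)),'nub':((221.3,312.4),(391.3,298.6))}
for k,(a,b) in pts.items(): print(k,*tri(a,b))
d=np.load('scene0.npy');c=cloud('scene',d)
d2=np.load('side0.npy');c2=cloud('side',d2)
for n,(u,v) in dict(table=(300,330),board=(250,252),boardc=(320,290),boardr=(393,190),plinthtop=(278,226),padl=(137,352),stickh=(185,322)).items(): print(n,c[v,u])
E
```

```text
jig [0.5615 0.0442 0.0089] 0.003401005740345172
piv [ 0.5685 -0.1239  0.0105] 0.012308112226060795
stop [0.5219 0.2028 0.0405] 0.007483025953595392
plinth [ 0.5148 -0.0702  0.0387] 0.003708887213303725
stick [ 0.5298 -0.3535  0.0552] 0.006090975467327036
heel [ 0.5347 -0.3365  0.0168] 0.006011097296153835
nub [ 0.5435 -0.2839  0.0167] 0.0019944794202900666
table [ 0.6836 -0.2156  0.0008]
board [ 0.496  -0.1358  0.0102]
boardc [ 0.671  -0.1254  0.0125]
boardr [0.6682 0.2185 0.0141]
plinthtop [ 0.5244 -0.0701  0.0567]
padl [ 0.4656 -0.4313  0.0055]
stickh [ 0.54   -0.3575  0.0999]
```

```bash
python3 - <<'E'
from tri import *
np.set_printoptions(precision=4,suppress=True)
import cv2
out=[]
for n in ['scene','side']:
    d=np.load(n+'0.npy');c=cloud(n,d).reshape(-1,3);img=cv2.imread('pics/'+n+'0.png').reshape(-1,3)
    ok=np.isfinite(c).all(1);out.append((c[ok],img[ok]))
    c=c[ok];img=img[ok]
    roi=(c[:,0]>.35)&(c[:,0]<.8)&(c[:,1]>-.5)&(c[:,1]<.35)
    c=c[roi];im=img[roi]
    tz=c[(abs(c[:,2])<.006)&(c[:,0]>.6)&(c[:,1]<-.15)][:,2];print(n,'table z',np.median(tz))
    # topdown map 1mm
    H=np.zeros((850,450),np.float32)
    i=((c[:,1]+.5)*1000).astype(int).clip(0,849);j=((c[:,0]-.35)*1000).astype(int).clip(0,449)
    col=np.zeros((850,450,3),np.uint8);o=np.argsort(c[:,2]);col[i[o],j[o]]=im[o]
    H[i[o],j[o]]=c[o,2]*1000
    np.save('H_'+n,H)
    col=cv2.dilate(col,np.ones((3,3)))
    hm=cv2.applyColorMap((cv2.dilate(H,np.ones((3,3)))*2.5).clip(0,255).astype(np.uint8),cv2.COLORMAP_JET)
    both=np.hstack([col,hm])[::-1]
    cv2.imwrite(f'pics/top_{n}.png',cv2.resize(both,None,fx=.7,fy=.7))
E
```

```text
scene table z 9.568671544846197e-05
side table z -0.0016249260031986346
```

View pics/top_scene.png

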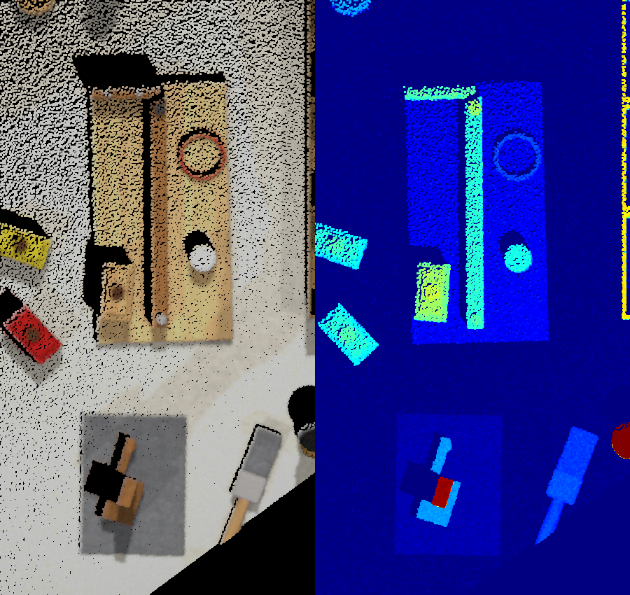

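View pics/top_side.png

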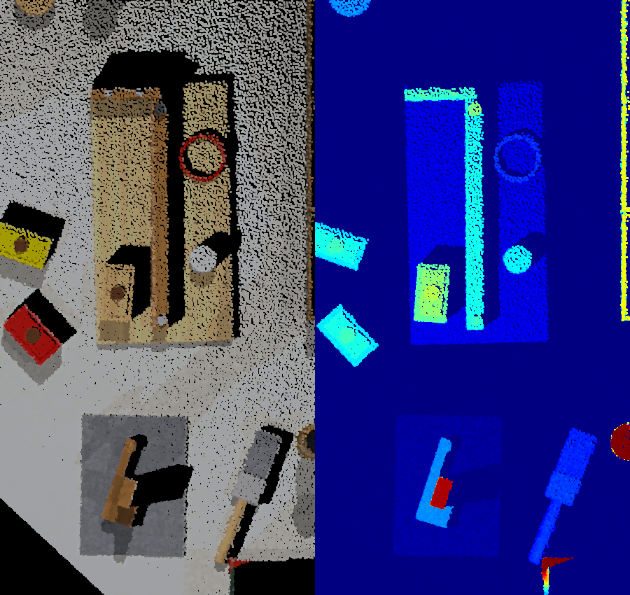

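```bash
python3 - <<'E'
from tri import *
np.set_printoptions(precision=4,suppress=True)
H={n:np.load(f'H_{n}.npy') for n in ['scene','side']}
def pts(n,x0,x1,y0,y1,z0,z1):
    h=H[n];i,j=np.nonzero((h>z0)&(h<z1));x=j/1000+.35+.0005;y=i/1000-.5+.0005
    m=(x>x0)&(x<x1)&(y>y0)&(y<y1);return np.stack([x[m],y[m]],1),h[i,j][m]
def rect(p): 
    # comp filter
    r=cv2.minAreaRect(((p)*1000).astype(np.float32));return r
for n in H:
    print(n)
    # board edges via line fit on boundary bins: y extreme etc
    p,z=pts(n,.45,.72,-.02-.0,.25,8,16)
    # right edge (max x per y bin)
    p,z=pts(n,.44,.72,-.03,.26,7,60)
    for side,name in ((1,'right x'),(-1,'left x')):
        q=[]
        for yy in np.arange(-.0,.22,.004):
            s=p[(p[:,1]>=yy)&(p[:,1]<yy+.004)]
            if len(s)>5:
                s=np.sort(s[:,0]*side);q.append((yy+.002,side*s[-3]))
        q=np.array(q);k=np.polyfit(q[:,0],q[:,1],1)
        for _ in range(3):
            r=q[:,1]-np.polyval(k,q[:,0]);g=abs(r)<.003;k=np.polyfit(q[g,0],q[g,1],1)
        print(' board',name,'x=%.4f*y+%.4f'%tuple(k),g.sum(),len(g))
    p,z=pts(n,.44,.72,-.2,.3,7,60)
    for side,name in ((1,'top y'),(-1,'bottom y')):
        q=[]
        for xx in np.arange(.59,.67,.004):
            s=p[(p[:,0]>=xx)&(p[:,0]<xx+.004)]
            if len(s)>5: s=np.sort(s[:,1]*side);q.append((xx+.002,side*s[-2]))
        q=np.array(q);k=np.polyfit(q[:,0],q[:,1],1)
        for _ in range(3):
            r=q[:,1]-np.polyval(k,q[:,0]);g=abs(r)<.003;k=np.polyfit(q[g,0],q[g,1],1)
        print(' board',name,'y=%.4f*x+%.4f'%tuple(k),g.sum(),len(g))
    # fence
    p,z=pts(n,.54,.62,-.13,.23,36,48)
    for side,name in ((1,'fence right'),(-1,'fence left')):
        q=[]
        for yy in np.arange(-.12,.175,.004):
            s=p[(p[:,1]>=yy)&(p[:,1]<yy+.004)]
            if len(s)>8: s=np.sort(s[:,0]*side);q.append((yy+.002,side*s[-2]))
        q=np.array(q);k=np.polyfit(q[:,0],q[:,1],1)
        for _ in range(3):
            r=q[:,1]-np.polyval(k,q[:,0]);g=abs(r)<.0025;k=np.polyfit(q[g,0],q[g,1],1)
        print(' ',name,'x=%.4f*y+%.4f'%tuple(k),g.sum(),len(g))
    print('  fence y range',np.percentile(p[:,1],[0,.5,99.5,100]))
    p,z=pts(n,.44,.57,.18,.26,36,52); print('  stop rect',rect(p))
    p,z=pts(n,.48,.545,-.12,-.02,48,66); print('  plinth rect',rect(p),np.median(z),len(p))
    p,z=pts(n,.46,.62,-.46,-.24,80,110); print('  handle rect',rect(p),np.median(z),len(p))
    p,z=pts(n,.46,.62,-.46,-.24,20,34); print('  foot rect',rect(p),np.median(z),len(p),cv2.boxPoints(rect(p)).tolist())
    h=H[n]; p,z=pts(n,.44,.64,-.46,-.2,2.5,6.5); 
    print('  pad',rect(p[(p[:,0]>.455)&(p[:,0]<.625)]))
E
```

```text
scene
 board right x x=-0.0330*y+0.6764 50 55
 board left x x=-0.0281*y+0.4907 50 55
 board top y y=0.0400*x+0.2042 20 21
 board bottom y y=0.0302*x+-0.1550 21 21
  fence right x=-0.0082*y+0.5876 70 73
  fence left x=-0.0045*y+0.5690 63 73
  fence y range [-0.1195 -0.1185  0.2235  0.2275]
  stop rect ((526.399658203125, 216.56561279296875), (40.70549392700195, 98.70093536376953), 72.75853729248047)
  plinth rect ((517.5221557617188, -67.16813659667969), (81.68535614013672, 45.4990119934082), 86.18592071533203) 52.952766 540
  handle rect ((532.010009765625, -353.3666687011719), (40.22402572631836, 18.995481491088867), 73.1416015625) 98.73709 282
  foot rect ((534.6221923828125, -338.5201416015625), (120.27735900878906, 46.36042785644531), 71.90609741210938) 27.690845 682 [[493.9106750488281, -388.4857177734375], [537.978515625, -402.88409423828125], [575.333740234375, -288.5545654296875], [531.265869140625, -274.15618896484375]]
  pad ((541.5, -330.0), (166.0, 259.0), 0.0)
side
 board right x x=-0.0022*y+0.6693 26 55
 board left x x=-0.0266*y+0.4878 53 55Traceback (most recent call last):
  File "<stdin>", line 34, in <module>
    raise TypeError("expected non-empty vector for x")
TypeError: expected non-empty vector for x
```

```bash
cat > fit.py <<'E'
from tri import *
np.set_printoptions(precision=4,suppress=True)
C={}
for n,off in (('scene',0),('side',.0016)):
    c=cloud(n,np.load(n+'0.npy')).reshape(-1,3);c=c[np.isfinite(c).all(1)];c[:,2]+=off;C[n]=c
def pts(n,x0,x1,y0,y1,z0,z1):
    c=C[n];m=(c[:,0]>x0)&(c[:,0]<x1)&(c[:,1]>y0)&(c[:,1]<y1)&(c[:,2]>z0)&(c[:,2]<z1);return c[m]
def edge(p,along,side,a0,a1,st=.004,kth=3):
    q=[];o=1-along
    for a in np.arange(a0,a1,st):
        s=p[(p[:,along]>=a)&(p[:,along]<a+st)]
        if len(s)>6: q.append((a+st/2,side*np.sort(s[:,o]*side)[-kth]))
    q=np.array(q)
    k=np.array([0,np.median(q[:,1])]);tol=.012
    for _ in range(6):
        r=q[:,1]-np.polyval(k,q[:,0]);g=abs(r)<tol;k=np.polyfit(q[g,0],q[g,1],1);tol=max(.002,tol*.6)
    return k,g.sum(),len(g)
E
python3 - <<'E'
from fit import *
for n in C:
    print(n)
    b=pts(n,.44,.72,-.2,.3,.007,.06)
    print(' right',edge(b,1,1,-.12,.22));print(' left',edge(b,1,-1,-.06,.18))
    print(' bot',edge(b,0,-1,.51,.67));
    print(' top',edge(b[b[:,2]<.03],0,1,.60,.66))
    f=pts(n,.54,.62,-.13,.23,.037,.048)
    print(' fr',edge(f,1,1,-.11,.16),'fl',edge(f,1,-1,-.11,.16))
    print(' fence ends',edge(f,0,-1,.571,.585,.003))
    s=pts(n,.45,.575,.18,.26,.04,.05);print(' stop bot',edge(s,0,-1,.49,.555),'top',edge(s,0,1,.49,.555), np.median(s[:,2]))
    p=pts(n,.48,.56,-.13,0,.045,.066);print(' plinth', cv2.minAreaRect((p[:,:2]*1000).astype(np.float32)),' r',edge(p,1,1,-.1,-.03),'l',edge(p,1,-1,-.1,-.03),np.percentile(p[:,2],[10,50,90]))
    p=pts(n,.46,.62,-.46,-.24,.09,.105);print(' handle',cv2.minAreaRect((p[:,:2]*1000).astype(np.float32)),p.mean(0))
    p=pts(n,.46,.62,-.46,-.24,.022,.033);print(' foot',cv2.minAreaRect((p[:,:2]*1000).astype(np.float32)))
    p=pts(n,.43,.66,-.48,-.2,.0025,.0065);p=p[:];print(' pad edges r',edge(p,1,1,-.4,-.26,kth=5),'l',edge(p,1,-1,-.4,-.26,kth=5),'b',edge(p,0,-1,.48,.6,kth=5),'t',edge(p,0,1,.48,.6,kth=5))
E
```

```text
scene
 right (array([-0.0329,  0.6767]), np.int64(77), 85)
 left (array([-0.0245,  0.49  ]), np.int64(35), 60)
 bot (array([ 0.023, -0.15 ]), np.int64(39), 41)
 top (array([0.0425, 0.1999]), np.int64(15), 16)
 fr (array([-0.0181,  0.5863]), np.int64(57), 68) fl (array([-0.0001,  0.5704]), np.int64(46), 68)
 fence ends (array([-0.2067,  0.0029]), np.int64(5), 5)
 stop bot (array([-0.0053,  0.2143]), np.int64(10), 13) top (array([0.0476, 0.1925]), np.int64(12), 13) 0.045269101680978474
 plinth ((517.5109252929688, -66.94383239746094), (82.00086975097656, 44.95733642578125), 86.08216094970703)  r (array([0.0533, 0.541 ]), np.int64(17), 18) l (array([0.0488, 0.5019]), np.int64(11), 18) [0.0485 0.0523 0.0561]
 handle ((531.887451171875, -353.3702697753906), (39.84634780883789, 18.770339965820312), 71.7718505859375) [ 0.5332 -0.3542  0.098 ]
 foot ((534.3046264648438, -338.29425048828125), (119.81414794921875, 46.039764404296875), 72.04993438720703)
 pad edges r (array([0.0032, 0.6134]), np.int64(29), 35) l (array([0.0317, 0.4811]), np.int64(25), 35) b (array([-0.0166, -0.4304]), np.int64(
[... 510 characters left out ...]
t64(9), 17) 0.04464091081269967
 plinth ((517.0747680664062, -68.56848907470703), (81.81903839111328, 45.49580764770508), 86.713134765625)  r (array([0.0882, 0.5426]), np.int64(14), 18) l (array([0.0685, 0.5012]), np.int64(18), 18) [0.0483 0.0523 0.0561]
 handle ((531.0968017578125, -354.2290344238281), (41.088531494140625, 19.272790908813477), 71.74252319335938) [ 0.5289 -0.3552  0.0975]
 foot ((534.1129760742188, -339.95233154296875), (120.50961303710938, 46.104496002197266), 71.91505432128906)
 pad edges r (array([0.0044, 0.6122]), np.int64(22), 35) l (array([0.0223, 0.4752]), np.int64(35), 35) b (array([-0.0066, -0.4375]), np.int64(30), 30) t (array([-0.0331, -0.2306]), np.int64(29), 30)
```

```bash
cat > mv.py <<'E'
from h import *
np.set_printoptions(precision=4,suppress=True)
def axes(yaw_deg):  # stick yaw -> tool rotation candidates: tool y down, tool x = +-stick y
    a=np.radians(yaw_deg); sx=np.array([np.cos(a),np.sin(a),0]);sy=np.array([-np.sin(a),np.cos(a),0])
    out=[]
    for s in (1,-1):
        x=s*sy;y=np.array([0,0,-1.]);z=np.cross(x,y);out.append(np.stack([x,y,z],1))
    return out
def delta(p,Rt,s=None):
    s=s or observe();R0=R.from_rotvec(s['tool_rot']).as_matrix()
    d=R0.T@(np.array(p)-s['eef_pos'])*1000;rv=R.from_matrix(R0.T@Rt).as_rotvec()
    return d,rv
E
python3 - <<'E'
from mv import *
s=observe();print(s['time_s'],R.from_rotvec(s['tool_rot']).as_matrix())
for Rt in axes(72): print(Rt); print(delta([.5315,-.3538,.20],Rt))
E
```

```text
1.35 [[ 0.4411 -0.      0.8975]
 [-0.8975  0.      0.4411]
 [-0.     -1.     -0.    ]]
[[-0.9511  0.     -0.309 ]
 [ 0.309   0.     -0.9511]
 [ 0.     -1.     -0.    ]]
(array([-73.0259,  50.3101, 320.9659]), array([0.    , 2.3418, 0.    ]))
[[ 0.9511  0.      0.309 ]
 [-0.309   0.      0.9511]
 [-0.     -1.      0.    ]]
(array([-73.0259,  50.3101, 320.9659]), array([ 0.    , -0.7998, -0.    ]))
```

Emit:
arm_command:
  moves:
    - {"dx": -15,"dy": 10,"dz": 55,"ry": -0.15}
    - {"dx": -30,"dy": 20,"dz": 110,"ry": -0.3}
    - {"dx": -45,"dy": 30,"dz": 165,"ry": -0.45}
    - {"dx": -60,"dy": 40,"dz": 220,"ry": -0.6}
    - {"dx": -68,"dy": 45,"dz": 275,"ry": -0.75}
  hand: 0
  force: 110

```text
$.moves[0]: bad value
```

```bash
python3 - <<'E'
from mv import *
s=observe();print(s['time_s'],s['eef_pos'],s['joint_positions'],s['force'])
print(delta([.5315,-.3538,.13],axes(72)[1]))
E
```

```text
1.35 [ 0.2757 -0.5609  0.2503] [-1.2174  0.2764 -0.0264  1.268  -0.      1.4674] [ 0.0799 -0.3865  0.3146]
(array([-73.0247, 120.3101, 320.9669]), array([ 0.    , -0.7998, -0.    ]))
```

Emit:
arm_command:
  moves:
    - {"dx": -15,"dy": 10,"dz": 55,"rx": 0,"ry": -0.15,"rz": 0}
    - {"dx": -30,"dy": 20,"dz": 110,"rx": 0,"ry": -0.3,"rz": 0}
    - {"dx": -45,"dy": 30,"dz": 165,"rx": 0,"ry": -0.45,"rz": 0}
    - {"dx": -60,"dy": 40,"dz": 220,"rx": 0,"ry": -0.6,"rz": 0}
    - {"dx": -68,"dy": 45,"dz": 275,"rx": 0,"ry": -0.75,"rz": 0}
  hand: 0
  force: 110

```text
time_s: 1.98
eef_pos: [0.4933, -0.3768, 0.2047]
tool_rot: [-1.552, 0.282, -0.281]
force: [0.3, -1.0, 0.3]
opening: 0.995
```

```bash
python3 - <<'E'
from mv import *
s=observe();print(s['time_s'],s['eef_pos'],s['joint_positions'],s['force'])
print(delta([.5315,-.3538,.13],axes(72)[1]))
E
```

```text
1.975 [ 0.4933 -0.3768  0.2047] [-0.7564  0.2957 -0.0986  1.1774 -0.0001  1.1734] [ 0.2788 -0.955   0.2637]
(array([27.7361, 74.7296, 34.9714]), array([-0.0003, -0.0449, -0.0009]))
```

Emit:
arm_command:
  moves:
    - {"dx": 14,"dy": 20,"dz": 17,"rx": 0,"ry": -0.045,"rz": 0}
    - {"dx": 27,"dy": 40,"dz": 35,"rx": 0,"ry": -0.045,"rz": 0}
    - {"dx": 27,"dy": 40,"dz": 35,"rx": 0,"ry": -0.045,"rz": 0}

```text
time_s: 2.35
eef_pos: [0.5291, -0.3539, 0.1621]
tool_rot: [-1.554, 0.254, -0.246]
force: [-0.8, 0.1, -0.6]
opening: 1.001
```

```bash
python3 - <<'E'
from mv import *
s=observe();print(s['time_s'],s['eef_pos'],s['joint_positions'],s['force'])
print(delta([.5315,-.3538,.074],axes(72)[1]))
im,d=cams.get_image('wrist');save('w1.png',im)
c=cloud('wrist',d,s).reshape(-1,3);c=c[np.isfinite(c).all(1)]
for z0,z1 in ((.09,.105),(.022,.033)):
    p=c[(c[:,2]>z0)&(c[:,2]<z1)&(c[:,1]<-.22)&(c[:,0]>.45)&(c[:,0]<.62)]
    if len(p): print(len(p),cv2.minAreaRect((p[:,:2]*1000).astype(np.float32)),p.mean(0))
for l in ('stick_center','stick_heel','stick_nub'):
    print(l,[(np.array(q['location'])*[560,420],q['conf']) for q in cams.spot_point('wrist',l)], proj('wrist',[.5315,-.3538,.0515],s))
E
```

```text
2.35 [ 0.5291 -0.3539  0.1621] [-0.6909  0.3559 -0.1096  1.1109 -0.0002  1.1989] [-0.7742  0.073  -0.5883]
(array([ 2.6648, 88.0395,  0.6894]), array([-0.0018, -0.0048, -0.0053]))
1462 ((531.469970703125, -354.0976257324219), (40.710052490234375, 17.801177978515625), 72.25372314453125) [ 0.5322 -0.3521  0.0998]
2433 ((534.3106079101562, -339.2835998535156), (118.78050994873047, 43.972042083740234), 72.18136596679688) [ 0.5272 -0.3379  0.0291]
stick_center [(array([280.672, 209.496]), 0.93)] [283.105  211.6007]
stick_heel [(array([282.184, 175.014]), 0.73)] [283.1029 211.6006]
stick_nub [(array([270.984, 129.78 ]), 0.75)] [283.1016 211.6004]
```

View pics/w1.png

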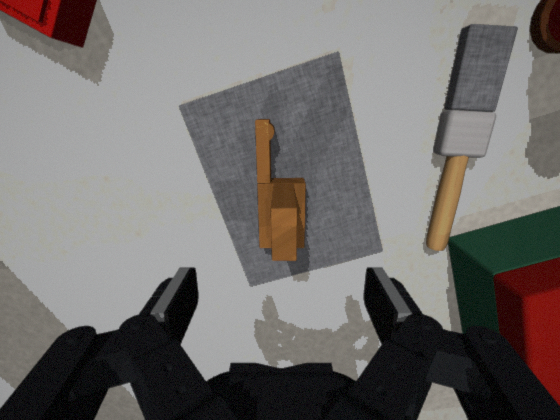

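Emit:
arm_command:
  moves:
    - {"dx": 2.5,"dy": 40,"dz": 0.7,"rx": 0,"ry": -0.006,"rz": -0.003}
    - {"dx": 2.5,"dy": 75,"dz": 0.7,"rx": 0,"ry": -0.006,"rz": -0.003}
    - {"dx": 2.5,"dy": 88,"dz": 0.7,"rx": 0,"ry": -0.006,"rz": -0.003}
    - {"dx": 2.5,"dy": 88,"dz": 0.7,"rx": 0,"ry": -0.006,"rz": -0.003}

```text
time_s: 3.05
eef_pos: [0.5321, -0.3559, 0.0771]
tool_rot: [-1.557, 0.245, -0.248]
force: [0.7, -0.2, 0.3]
opening: 1.0
```

```bash
python3 - <<'E'
from mv import *
s=observe();print(s['time_s'],s['eef_pos'],s['force'])
print(delta([.5315,-.3538,.074],axes(72.1)[1]))
E
```

```text
3.05 [ 0.5321 -0.3559  0.0771] [ 0.7261 -0.2435  0.3447]
(array([-1.2265,  3.1432,  1.8418]), array([-0.0003, -0.0016,  0.002 ]))
```

Emit:
arm_command:
  moves:
    - {"dx": -0.5,"dy": 2,"dz": 1,"rx": 0,"ry": 0,"rz": 0}
    - {"dx": -0.5,"dy": 2,"dz": 1,"rx": 0,"ry": 0,"rz": 0}
    - {"dx": -0.5,"dy": 2,"dz": 1,"rx": 0,"ry": 0,"rz": 0}
    - {"dx": -0.5,"dy": 2,"dz": 1,"rx": 0,"ry": 0,"rz": 0}
    - {"dx": -0.5,"dy": 2,"dz": 1,"rx": 0,"ry": 0,"rz": 0}
  hand: 1
  force: 110

```text
time_s: 3.68
eef_pos: [0.5327, -0.3546, 0.0756]
tool_rot: [-1.557, 0.243, -0.248]
force: [-0.4, 0.5, 1.9]
opening: 0.196
```

Emit:
arm_command:
  moves:
    - {"dx": 0,"dy": 0,"dz": 0,"rx": 0,"ry": 0,"rz": 0}
    - {"dx": 0,"dy": 0,"dz": 0,"rx": 0,"ry": 0,"rz": 0}
    - {"dx": 0,"dy": 0,"dz": 0,"rx": 0,"ry": 0,"rz": 0}

```text
time_s: 4.05
eef_pos: [0.5327, -0.3546, 0.0756]
tool_rot: [-1.557, 0.243, -0.248]
force: [-0.4, 1.0, 3.1]
opening: 0.197
```

```bash
python3 - <<'E'
from mv import *
for _ in range(2):
  s=observe();print(s['time_s'],s['eef_pos'],s['force'],s['opening'],s['ft_torque'])
print(R.from_rotvec(s['tool_rot']).as_matrix())
E
```

```text
4.05 [ 0.5327 -0.3546  0.0756] [-0.4106  1.0072  3.1403] 0.19675456027704535 [ 0.1505  0.1424 -0.0108]
4.05 [ 0.5327 -0.3546  0.0756] [-0.4106  1.0072  3.1403] 0.19675456027704535 [ 0.1505  0.1424 -0.0108]
[[ 0.9514  0.0031  0.3079]
 [-0.3079 -0.001   0.9514]
 [ 0.0033 -1.     -0.    ]]
```

```bash
python3 - <<'E'
from mv import *
print(delta([.490,-.136,.145],axes(90.2)[1]))
E
```

```text
(array([-107.6998,  -69.7519,  194.7954]), array([ 0.0006, -0.3164,  0.0032]))
```

Emit:
arm_command:
  moves:
    - {"dx": 0,"dy": -10,"dz": 0,"rx": 0,"ry": 0,"rz": 0}
    - {"dx": 0,"dy": -30,"dz": 0,"rx": 0,"ry": 0,"rz": 0}
    - {"dx": 0,"dy": -55,"dz": 0,"rx": 0,"ry": 0,"rz": 0}
    - {"dx": 0,"dy": -70,"dz": 0,"rx": 0,"ry": 0,"rz": 0}
    - {"dx": 0,"dy": -70,"dz": 0,"rx": 0,"ry": 0,"rz": 0}

```text
time_s: 4.68
eef_pos: [0.5333, -0.3552, 0.1468]
tool_rot: [-1.559, 0.241, -0.25]
force: [0.4, 0.2, -1.4]
opening: 0.196
```

```bash
python3 - <<'E'
from mv import *
s=observe();print(s['time_s'],s['eef_pos'],s['force'],s['opening'],s['ft_torque'])
print(delta([.490,-.136,.145],axes(90.2)[1]))
E
```

```text
4.675 [ 0.5333 -0.3552  0.1468] [ 0.3788  0.2016 -1.4115] 0.1962332893486659 [ 0.0089  0.006  -0.0151]
(array([-108.6697,    0.9607,  195.2079]), array([ 0.002 , -0.3165,  0.0056]))
```

Emit:
arm_command:
  moves:
    - {"dx": -22,"dy": 0,"dz": 40,"rx": 0,"ry": -0.08,"rz": 0.005}
    - {"dx": -48,"dy": 0,"dz": 88,"rx": 0,"ry": -0.16,"rz": 0.005}
    - {"dx": -75,"dy": 0,"dz": 136,"rx": 0,"ry": -0.24,"rz": 0.005}
    - {"dx": -98,"dy": 0,"dz": 178,"rx": 0,"ry": -0.316,"rz": 0.005}
    - {"dx": -108,"dy": 0,"dz": 195,"rx": 0,"ry": -0.316,"rz": 0.005}

```text
time_s: 5.3
eef_pos: [0.4876, -0.133, 0.1436]
tool_rot: [-1.569, 0.0, 0.008]
force: [-0.7, -0.2, -1.4]
opening: 0.196
```

```bash
python3 - <<'E'
from mv import *
im,d=cams.get_image('side')
im2,d2=cams.get_image('scene')
s=observe();print(s['time_s'],s['eef_pos'],s['force'],s['ft_torque'])
print(delta([.490,-.136,.0856],axes(90.2)[1]))
save('s2.png',np.hstack([im[100:420,100:480],im2[100:420,100:480]]))
E
```

```text
5.4 [ 0.4883 -0.1338  0.144 ] [-0.1885  0.1844 -1.0311] [-0.0445 -0.0027  0.0145]
(array([ 1.8973, 58.4003, -2.2326]), array([-0.0007,  0.0012, -0.0043]))
```

View pics/s2.png

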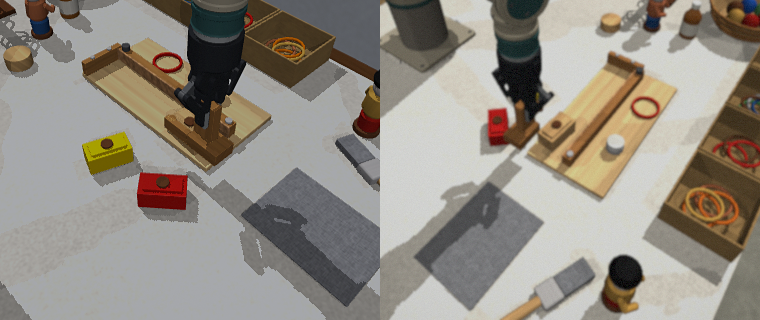

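Emit:
arm_command:
  moves:
    - {"dx": 2,"dy": 15,"dz": -2,"rx": 0,"ry": 0,"rz": -0.003}
    - {"dx": 2,"dy": 30,"dz": -2,"rx": 0,"ry": 0,"rz": -0.003}
    - {"dx": 2,"dy": 45,"dz": -2,"rx": 0,"ry": 0,"rz": -0.003}
    - {"dx": 2,"dy": 55,"dz": -2,"rx": 0,"ry": 0,"rz": -0.003}
    - {"dx": 2,"dy": 55,"dz": -2,"rx": 0,"ry": 0,"rz": -0.003}

```text
time_s: 6.02
eef_pos: [0.4906, -0.1375, 0.0886]
tool_rot: [-1.57, -0.001, 0.003]
force: [-0.1, -0.8, -0.8]
opening: 0.201
```

```bash
python3 - <<'E'
from mv import *
s=observe();im,d=cams.get_image('wrist')
print(s['time_s'],s['eef_pos'],s['force'],s['ft_torque'])
print(delta([.490,-.136,.0856],axes(90.2)[1],s))
save('w3.png',im)
c=cloud('wrist',d,s).reshape(-1,3);c=c[np.isfinite(c).all(1)]
p=c[(c[:,2]>.05)&(c[:,2]<.07)&(c[:,1]>-.13)&(c[:,1]<.0)&(c[:,0]>.47)&(c[:,0]<.56)]
print(len(p),cv2.minAreaRect((p[:,:2]*1000).astype(np.float32)))
E
```

```text
6.025 [ 0.4906 -0.1375  0.0886] [-0.0675 -0.8298 -0.8021] [-0.0045  0.0071 -0.0517]
(array([-0.553 ,  2.9867,  1.5151]), array([-0.0009, -0.001 , -0.0017]))
12596 ((512.2166748046875, -74.21690368652344), (93.05952453613281, 54.13650131225586), 85.72315216064453)
```

View pics/w3.png

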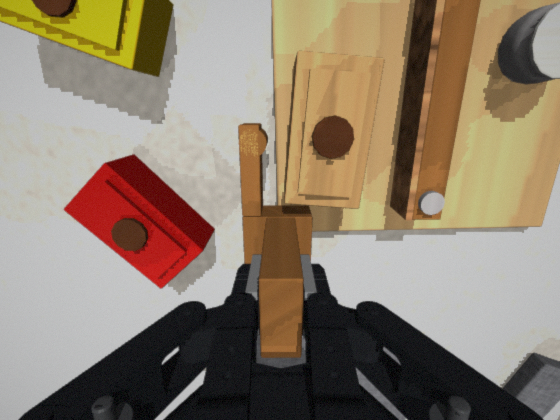

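Emit:
arm_command:
  moves:
    - {"dx": 4,"dy": 2,"dz": 0,"rx": 0,"ry": 0,"rz": 0}
    - {"dx": 8,"dy": 3,"dz": 0,"rx": 0,"ry": 0,"rz": 0}
    - {"dx": 12,"dy": 3,"dz": 0,"rx": 0,"ry": 0,"rz": 0}
    - {"dx": 15,"dy": 3,"dz": 0,"rx": 0,"ry": 0,"rz": 0}
    - {"dx": 18,"dy": 3,"dz": 0,"rx": 0,"ry": 0,"rz": 0}

```text
time_s: 6.7
eef_pos: [0.509, -0.1374, 0.0869]
tool_rot: [-1.571, -0.002, 0.003]
force: [-3.1, -0.5, 0.5]
opening: 0.198
```

```bash
cat > fen.py <<'E'
from mv import *
def fence(d,s):
    c=cloud('wrist',d,s).reshape(-1,3);c=c[np.isfinite(c).all(1)]
    return c
def rep(fn):
    s=observe();im,d=cams.get_image('wrist');save(fn,im)
    print(s['time_s'],s['eef_pos'],s['force'],s['ft_torque'])
    print('dev',delta([s['eef_pos'][0],s['eef_pos'][1],.0856],axes(90.2)[1],s))
    c=fence(d,s)
    f=c[(c[:,2]>.036)&(c[:,2]<.0475)&(c[:,0]>.55)&(c[:,0]<.61)&(c[:,1]>-.13)&(c[:,1]<.2)]
    if len(f)>200:
        q=[]
        for a in np.arange(f[:,1].min()+.008,f[:,1].max()-.004,.004):
            g=f[(f[:,1]>=a)&(f[:,1]<a+.004)]
            if len(g)>10: q.append((a+.002,np.percentile(g[:,0],2),np.percentile(g[:,0],98)))
        q=np.array(q)
        if len(q)>5: print('fence L',np.polyfit(q[:,0],q[:,1],1),'R',np.polyfit(q[:,0],q[:,2],1),q[0,0],q[-1,0],np.median(f[:,2]))
    zt=.058 
    p=c[(c[:,2]>.050)&(c[:,2]<.075)&(c[:,1]>s['eef_pos'][1]+.023)&(c[:,1]<s['eef_pos'][1]+.14)&(c[:,0]>.46)&(c[:,0]<.585)]
    if len(p)>100: print('plinth',cv2.minAreaRect((p[:,:2]*1000).astype(np.float32)))
E
python3 -c "
from fen import *
rep('w4.png')"
```

```text
6.7 [ 0.509  -0.1374  0.0869] [-3.1473 -0.5351  0.531 ] [0.0599 0.6825 0.1596]
dev (array([ 0.0009,  1.2827, -0.    ]), array([-0.    , -0.0002, -0.0007]))
fence L [-0.0063  0.5673] R [-0.0011  0.5888] -0.10930793639664929 -0.0053079363966492005 0.043167751250826114
plinth ((523.0639038085938, -67.52313995361328), (80.0604476928711, 44.00999069213867), 86.38538360595703)
```

View pics/w4.png

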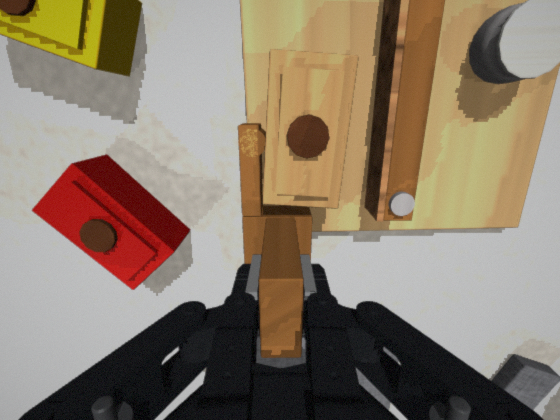

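Emit:
arm_command:
  moves:
    - {"dx": 4,"dy": 0,"dz": 0,"rx": 0,"ry": 0,"rz": 0}
    - {"dx": 8,"dy": 0,"dz": 0,"rx": 0,"ry": 0,"rz": 0}
    - {"dx": 12,"dy": 0,"dz": 0,"rx": 0,"ry": 0,"rz": 0}
    - {"dx": 15,"dy": 0,"dz": 0,"rx": 0,"ry": 0,"rz": 0}
    - {"dx": 17,"dy": 0,"dz": 0,"rx": 0,"ry": 0,"rz": 0}

```text
time_s: 7.38
eef_pos: [0.5269, -0.1376, 0.087]
tool_rot: [-1.571, -0.003, 0.002]
force: [-1.2, -0.8, -1.7]
opening: 0.2
```

```bash
python3 -c "
from fen import *
rep('w5.png')"
```

```text
7.375 [ 0.5269 -0.1376  0.087 ] [-1.2197 -0.8145 -1.6931] [-0.0626  0.3695  0.0997]
dev (array([-0.0016,  1.408 ,  0.0004]), array([ 0.0003, -0.0004,  0.0011]))
fence L [-0.0058  0.5674] R [-0.0025  0.5888] -0.10942298017069868 -0.00542298017069859 0.04317479117165281
plinth ((540.7353515625, -66.20248413085938), (43.93708801269531, 79.55856323242188), 0.420086532831192)
```

Emit:
arm_command:
  moves:
    - {"dx": 1,"dy": 0,"dz": 0,"rx": 0,"ry": 0,"rz": 0}
    - {"dx": 2,"dy": 0,"dz": 0,"rx": 0,"ry": 0,"rz": 0}
    - {"dx": 3,"dy": 0,"dz": 0,"rx": 0,"ry": 0,"rz": 0}
    - {"dx": 3.5,"dy": 0,"dz": 0,"rx": 0,"ry": 0,"rz": 0}

```text
time_s: 7.92
eef_pos: [0.5302, -0.1376, 0.087]
tool_rot: [-1.571, -0.003, 0.001]
force: [-1.2, -0.1, -2.2]
opening: 0.199
```

```bash
python3 -c "
from fen import *
rep('w6.png')"
```

```text
7.925 [ 0.5302 -0.1376  0.087 ] [-1.2364 -0.095  -2.1825] [-0.042   0.3373  0.0967]
dev (array([-0.0016,  1.4228,  0.0003]), array([ 0.0002, -0.0005,  0.0012]))
fence L [-0.0085  0.5675] R [-0.0052  0.5888] -0.1196829765738947 -0.007682976573894608 0.04319262645597047
plinth ((543.9697875976562, -65.93428802490234), (43.920772552490234, 79.90071105957031), 1.0724284648895264)
```

Emit:
arm_command:
  moves:
    - {"dx": 0.5,"dy": 0,"dz": 0,"rx": 0,"ry": 0,"rz": 0}
    - {"dx": 1,"dy": 0,"dz": 0,"rx": 0,"ry": 0,"rz": 0}

```text
time_s: 8.22
eef_pos: [0.5311, -0.1376, 0.087]
tool_rot: [-1.571, -0.003, 0.002]
force: [-0.6, 0.1, -1.6]
opening: 0.196
```

Emit:
arm_command:
  moves:
    - {"dx": 0.3,"dy": 0,"dz": 0,"rx": 0,"ry": 0,"rz": 0}
    - {"dx": 0.6,"dy": 0,"dz": 0,"rx": 0,"ry": 0,"rz": 0}

```text
time_s: 8.48
eef_pos: [0.5315, -0.1376, 0.087]
tool_rot: [-1.571, -0.003, 0.002]
force: [-1.8, -0.8, -1.4]
opening: 0.196
```

Emit:
arm_command:
  moves:
    - {"dx": 0.3,"dy": 0,"dz": 0,"rx": 0,"ry": 0,"rz": 0}
    - {"dx": 0.5,"dy": 0,"dz": 0,"rx": 0,"ry": 0,"rz": 0}

```text
time_s: 8.72
eef_pos: [0.5318, -0.1374, 0.0869]
tool_rot: [-1.571, -0.002, 0.002]
force: [-3.1, 0.1, -0.6]
opening: 0.197
```

```bash
python3 -c "
from fen import *
rep('w7.png')"
```

```text
8.725 [ 0.5318 -0.1374  0.0869] [-3.1179  0.0515 -0.5569] [-0.0052  0.6307  0.232 ]
dev (array([-0.    ,  1.3201,  0.    ]), array([ 0.    , -0.0004,  0.    ]))
fence L [0.0449 0.5705] R [-0.0045  0.5888] -0.11967377144437183 -0.0076737714443717315 0.04321087699238135
plinth ((545.3645629882812, -65.72906494140625), (43.982887268066406, 80.0127944946289), 1.142902135848999)
```

Emit:
arm_command:
  moves:
    - {"dx": 0.3,"dy": 0,"dz": 0,"rx": 0,"ry": 0,"rz": 0}
    - {"dx": 0.3,"dy": 0,"dz": 0,"rx": 0,"ry": 0,"rz": 0}

```text
time_s: 9.02
eef_pos: [0.532, -0.1374, 0.0869]
tool_rot: [-1.571, -0.002, 0.003]
force: [-2.9, -0.5, 0.7]
opening: 0.193
```

Emit:
arm_command:
  moves:
    - {"dx": 0.3,"dy": 0,"dz": 0,"rx": 0,"ry": 0,"rz": 0}
    - {"dx": 0.3,"dy": 0,"dz": 0,"rx": 0,"ry": 0,"rz": 0}

```text
time_s: 9.28
eef_pos: [0.5322, -0.1373, 0.0868]
tool_rot: [-1.57, -0.002, 0.003]
force: [-4.9, 0.6, 0.8]
opening: 0.193
```

```bash
python3 -c "
from fen import *
rep('w8.png')"
```

```text
9.275 [ 0.5322 -0.1373  0.0868] [-4.8806  0.5897  0.7521] [0.2222 1.1164 0.2987]
dev (array([ 0.0004,  1.2015, -0.0005]), array([-0.0004, -0.0003, -0.0004]))
fence L [0.043  0.5704] R [-0.005   0.5888] -0.11985365106287565 -0.0038536510628755533 0.043183349122233206
plinth ((545.5941772460938, -65.58570861816406), (43.93149948120117, 79.98693084716797), 0.7890440225601196)
```

Emit:
arm_command:
  moves:
    - {"dx": 0.2,"dy": 0,"dz": 0,"rx": 0,"ry": 0,"rz": 0}
    - {"dx": 0.2,"dy": 0,"dz": 0,"rx": 0,"ry": 0,"rz": 0}
    - {"dx": 0.2,"dy": 0,"dz": 0,"rx": 0,"ry": 0,"rz": 0}

```text
time_s: 9.7
eef_pos: [0.5323, -0.1373, 0.0868]
tool_rot: [-1.57, -0.002, 0.003]
force: [-4.1, 0.8, 0.8]
opening: 0.2
```

Emit:
arm_command:
  moves:
    - {"dx": 0,"dy": 0,"dz": 1,"rx": 0,"ry": 0,"rz": 0}
    - {"dx": 0,"dy": 0,"dz": 2,"rx": 0,"ry": 0,"rz": 0}
    - {"dx": 0,"dy": 0,"dz": 3,"rx": 0,"ry": 0,"rz": 0}
    - {"dx": 0,"dy": 0,"dz": 4,"rx": 0,"ry": 0,"rz": 0}

```text
time_s: 10.2
eef_pos: [0.5325, -0.135, 0.0869]
tool_rot: [-1.575, -0.002, 0.002]
force: [-6.2, -4.4, -0.3]
opening: 0.202
```

```bash
python3 -c "
from fen import *
rep('w9.png')"
```

```text
10.2 [ 0.5325 -0.135   0.0869] [-6.1587 -4.3594 -0.2881] [-0.8155  1.3602  0.3472]
dev (array([0.0007, 1.3293, 0.0055]), array([ 0.0041, -0.0009, -0.0005]))
fence L [0.0449 0.5707] R [-0.0046  0.5888] -0.11989759539034334 -0.0038975953903432354 0.04316894299862198
plinth ((545.8934326171875, -65.29571533203125), (43.95109558105469, 79.79643249511719), 0.335845947265625)
```

View pics/w9.png

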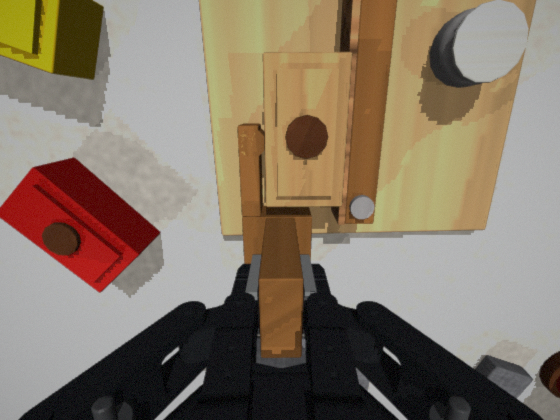

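Emit:
arm_command:
  moves:
    - {"dx": 0,"dy": 0,"dz": 1,"rx": 0,"ry": 0,"rz": 0}
    - {"dx": 0,"dy": 0,"dz": 2,"rx": 0,"ry": 0,"rz": 0}
    - {"dx": 0,"dy": 0,"dz": 3,"rx": 0,"ry": 0,"rz": 0}
    - {"dx": 0,"dy": 0,"dz": 4,"rx": 0,"ry": 0,"rz": 0}
    - {"dx": 0,"dy": 0,"dz": 5,"rx": 0,"ry": 0,"rz": 0}

```text
time_s: 10.88
eef_pos: [0.5324, -0.1299, 0.0868]
tool_rot: [-1.575, -0.002, 0.002]
force: [-4.9, -3.4, -1.3]
opening: 0.196
```

```bash
python3 -c "
from fen import *
rep('w10.png')"
```

```text
10.875 [ 0.5324 -0.1299  0.0868] [-4.8733 -3.387  -1.2912] [-0.8104  1.3333  0.3541]
dev (array([0.0007, 1.1967, 0.0048]), array([ 0.004 , -0.0009, -0.0006]))
fence L [0.063  0.5711] R [-0.0042  0.5887] -0.11978800830714273 0.00021199169285737555 0.04316713635218414
plinth ((545.8944702148438, -65.39136505126953), (43.972625732421875, 79.42269134521484), 0.3661705255508423)
```

Emit:
arm_command:
  moves:
    - {"dx": 0,"dy": 0,"dz": 1,"rx": 0,"ry": 0,"rz": 0}
    - {"dx": 0,"dy": 0,"dz": 2,"rx": 0,"ry": 0,"rz": 0}
    - {"dx": 0,"dy": 0,"dz": 3,"rx": 0,"ry": 0,"rz": 0}
    - {"dx": 0,"dy": 0,"dz": 4,"rx": 0,"ry": 0,"rz": 0}
    - {"dx": 0,"dy": 0,"dz": 5,"rx": 0,"ry": 0,"rz": 0}

```text
time_s: 11.55
eef_pos: [0.5325, -0.1251, 0.0868]
tool_rot: [-1.575, -0.002, 0.002]
force: [-5.0, -5.2, -1.6]
opening: 0.191
```

```bash
python3 -c "
from fen import *
rep('w11.png')"
```

```text
11.55 [ 0.5325 -0.1251  0.0868] [-4.9521 -5.2303 -1.5812] [-1.1778  1.3564  0.39  ]
dev (array([0.0007, 1.247 , 0.0056]), array([ 0.0045, -0.001 , -0.0006]))
fence L [0.0578 0.5708] R [-0.0046  0.5888] -0.11997597913991392 0.004024020860086184 0.043184138568987146
plinth ((545.9191284179688, -63.77763748168945), (43.97380065917969, 76.75414276123047), 0.3110834062099457)
```

Emit:
arm_command:
  moves:
    - {"dx": 0,"dy": 0,"dz": 1,"rx": 0,"ry": 0,"rz": 0}
    - {"dx": 0,"dy": 0,"dz": 2.5,"rx": 0,"ry": 0,"rz": 0}
    - {"dx": 0,"dy": 0,"dz": 4,"rx": 0,"ry": 0,"rz": 0}
    - {"dx": 0,"dy": 0,"dz": 6,"rx": 0,"ry": 0,"rz": 0}
    - {"dx": 0,"dy": 0,"dz": 8,"rx": 0,"ry": 0,"rz": 0}

```text
time_s: 12.22
eef_pos: [0.5324, -0.1185, 0.0872]
tool_rot: [-1.579, -0.001, 0.002]
force: [-6.1, -7.1, 0.6]
opening: 0.194
```

```bash
python3 -c "
from fen import *
rep('w12.png')"
```

```text
12.225 [ 0.5324 -0.1185  0.0872] [-6.1288 -7.1356  0.6205] [-1.6279  1.5863  0.361 ]
dev (array([0.0016, 1.5582, 0.012 ]), array([ 0.0077, -0.0017, -0.001 ]))
fence L [0.0865 0.571 ] R [-0.0056  0.5887] -0.1195878226491392 0.012412177350860918 0.04314936759221388
plinth ((545.8223266601562, -57.22663116455078), (44.03108215332031, 76.53861999511719), 0.29172226786613464)
```

View pics/w12.png

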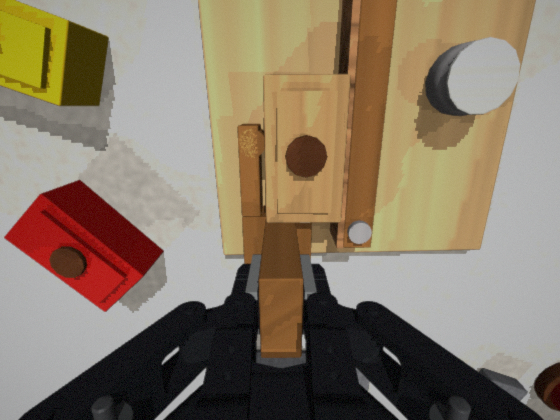

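Emit:
arm_command:
  moves:
    - {"dx": 0,"dy": 0,"dz": 2,"rx": 0,"ry": 0,"rz": 0}
    - {"dx": 0,"dy": 0,"dz": 4,"rx": 0,"ry": 0,"rz": 0}
    - {"dx": 0,"dy": 0,"dz": 6,"rx": 0,"ry": 0,"rz": 0}
    - {"dx": 0,"dy": 0,"dz": 8,"rx": 0,"ry": 0,"rz": 0}
    - {"dx": 0,"dy": 0,"dz": 10,"rx": 0,"ry": 0,"rz": 0}

```text
time_s: 12.9
eef_pos: [0.5323, -0.1084, 0.0872]
tool_rot: [-1.579, -0.001, 0.002]
force: [-6.6, -6.5, 0.2]
opening: 0.199
```

Emit:
arm_command:
  moves:
    - {"dx": 0,"dy": 0,"dz": 2,"rx": 0,"ry": 0,"rz": 0}
    - {"dx": 0,"dy": 0,"dz": 4,"rx": 0,"ry": 0,"rz": 0}
    - {"dx": 0,"dy": 0,"dz": 6,"rx": 0,"ry": 0,"rz": 0}
    - {"dx": 0,"dy": 0,"dz": 8,"rx": 0,"ry": 0,"rz": 0}
    - {"dx": 0,"dy": 0,"dz": 10,"rx": 0,"ry": 0,"rz": 0}

```text
time_s: 13.52
eef_pos: [0.5323, -0.0984, 0.0872]
tool_rot: [-1.579, -0.001, 0.002]
force: [-6.2, -7.4, -0.6]
opening: 0.199
```

```bash
python3 -c "
from fen import *
rep('w13.png')"
```

```text
13.525 [ 0.5323 -0.0984  0.0872] [-6.195  -7.3785 -0.6498] [-1.6757  1.6     0.3931]
dev (array([0.0016, 1.5695, 0.0122]), array([ 0.0078, -0.0017, -0.001 ]))
fence L [0.105  0.5696] R [-0.0051  0.5887] -0.10972007475749698 0.030279925242503142 0.043181241776172496
plinth ((545.7205810546875, -37.17658615112305), (44.02799987792969, 76.5441665649414), 0.24089327454566956)
```

Emit:
arm_command:
  moves:
    - {"dx": 0,"dy": 0,"dz": 2,"rx": 0,"ry": 0,"rz": 0}
    - {"dx": 0,"dy": 0,"dz": 4,"rx": 0,"ry": 0,"rz": 0}
    - {"dx": 0,"dy": 0,"dz": 6,"rx": 0,"ry": 0,"rz": 0}
    - {"dx": 0,"dy": 0,"dz": 8,"rx": 0,"ry": 0,"rz": 0}
    - {"dx": 0,"dy": 0,"dz": 10,"rx": 0,"ry": 0,"rz": 0}

```text
time_s: 14.2
eef_pos: [0.5322, -0.0884, 0.0872]
tool_rot: [-1.579, -0.001, 0.002]
force: [-5.8, -7.2, 0.8]
opening: 0.198
```

Emit:
arm_command:
  moves:
    - {"dx": 0,"dy": 0,"dz": 2,"rx": 0,"ry": 0,"rz": 0}
    - {"dx": 0,"dy": 0,"dz": 4,"rx": 0,"ry": 0,"rz": 0}
    - {"dx": 0,"dy": 0,"dz": 6,"rx": 0,"ry": 0,"rz": 0}
    - {"dx": 0,"dy": 0,"dz": 8,"rx": 0,"ry": 0,"rz": 0}
    - {"dx": 0,"dy": 0,"dz": 10,"rx": 0,"ry": 0,"rz": 0}

```text
time_s: 14.82
eef_pos: [0.5322, -0.0784, 0.0872]
tool_rot: [-1.579, -0.001, 0.002]
force: [-6.2, -7.3, 1.0]
opening: 0.199
```

Emit:
arm_command:
  moves:
    - {"dx": 0,"dy": 0,"dz": 2,"rx": 0,"ry": 0,"rz": 0}
    - {"dx": 0,"dy": 0,"dz": 4,"rx": 0,"ry": 0,"rz": 0}
    - {"dx": 0,"dy": 0,"dz": 6,"rx": 0,"ry": 0,"rz": 0}
    - {"dx": 0,"dy": 0,"dz": 8,"rx": 0,"ry": 0,"rz": 0}
    - {"dx": 0,"dy": 0,"dz": 10,"rx": 0,"ry": 0,"rz": 0}

```text
time_s: 15.45
eef_pos: [0.5321, -0.0684, 0.0872]
tool_rot: [-1.579, -0.001, 0.002]
force: [-7.4, -7.3, 1.4]
opening: 0.198
```

```bash
python3 -c "
from fen import *
rep('w14.png')"
```

```text
15.45 [ 0.5321 -0.0684  0.0872] [-7.3987 -7.3372  1.3734] [-1.7127  1.6833  0.3931]
dev (array([0.0017, 1.5621, 0.0122]), array([ 0.0078, -0.0017, -0.0011]))
fence L [0.0447 0.567 ] R [-0.0048  0.5888] -0.1033255280156343 0.060674471984365846 0.04320576385926003
plinth ((545.577392578125, -7.17340087890625), (44.054046630859375, 76.569580078125), 0.2748364210128784)
```

Emit:
arm_command:
  moves:
    - {"dx": 0,"dy": 0,"dz": 2,"rx": 0,"ry": 0,"rz": 0}
    - {"dx": 0,"dy": 0,"dz": 4,"rx": 0,"ry": 0,"rz": 0}
    - {"dx": -0.03,"dy": 0,"dz": 6,"rx": 0,"ry": 0,"rz": 0}
    - {"dx": -0.03,"dy": 0,"dz": 8,"rx": 0,"ry": 0,"rz": 0}
    - {"dx": -0.03,"dy": 0,"dz": 10,"rx": 0,"ry": 0,"rz": 0}

```text
time_s: 16.12
eef_pos: [0.532, -0.0584, 0.0872]
tool_rot: [-1.579, -0.001, 0.002]
force: [-6.2, -7.4, 1.3]
opening: 0.195
```

Emit:
arm_command:
  moves:
    - {"dx": 0,"dy": 0,"dz": 2,"rx": 0,"ry": 0,"rz": 0}
    - {"dx": 0,"dy": 0,"dz": 4,"rx": 0,"ry": 0,"rz": 0}
    - {"dx": -0.03,"dy": 0,"dz": 6,"rx": 0,"ry": 0,"rz": 0}
    - {"dx": -0.03,"dy": 0,"dz": 8,"rx": 0,"ry": 0,"rz": 0}
    - {"dx": -0.03,"dy": 0,"dz": 10,"rx": 0,"ry": 0,"rz": 0}

```text
time_s: 16.75
eef_pos: [0.532, -0.0483, 0.0871]
tool_rot: [-1.578, -0.001, 0.002]
force: [-6.8, -6.8, 1.6]
opening: 0.196
```

Emit:
arm_command:
  moves:
    - {"dx": 0,"dy": 0,"dz": 2,"rx": 0,"ry": 0,"rz": 0}
    - {"dx": 0,"dy": 0,"dz": 4,"rx": 0,"ry": 0,"rz": 0}
    - {"dx": -0.03,"dy": 0,"dz": 6,"rx": 0,"ry": 0,"rz": 0}
    - {"dx": -0.03,"dy": 0,"dz": 8,"rx": 0,"ry": 0,"rz": 0}
    - {"dx": -0.03,"dy": 0,"dz": 10,"rx": 0,"ry": 0,"rz": 0}

```text
time_s: 17.38
eef_pos: [0.5319, -0.0383, 0.0871]
tool_rot: [-1.578, -0.001, 0.002]
force: [-7.7, -9.0, 1.3]
opening: 0.199
```

```bash
python3 -c "
from fen import *
rep('w15.png')"
```

```text
17.375 [ 0.5319 -0.0383  0.0871] [-7.7093 -9.0118  1.2671] [-1.715   1.6428  0.3866]
dev (array([0.0015, 1.5021, 0.0112]), array([ 0.0075, -0.0017, -0.001 ]))
fence L [0.0399 0.5656] R [-0.0049  0.5887] -0.07547966303264111 0.09252033696735903 0.04318633889349065
plinth ((545.380615234375, 23.0000057220459), (44.00911331176758, 76.55900573730469), 0.273613303899765)
```

Emit:
arm_command:
  moves:
    - {"dx": 0,"dy": 0,"dz": 2,"rx": 0,"ry": 0,"rz": 0}
    - {"dx": 0,"dy": 0,"dz": 4,"rx": 0,"ry": 0,"rz": 0}
    - {"dx": -0.03,"dy": 0,"dz": 6,"rx": 0,"ry": 0,"rz": 0}
    - {"dx": -0.03,"dy": 0,"dz": 8,"rx": 0,"ry": 0,"rz": 0}
    - {"dx": -0.03,"dy": 0,"dz": 10,"rx": 0,"ry": 0,"rz": 0}

```text
time_s: 18.05
eef_pos: [0.5319, -0.0282, 0.0871]
tool_rot: [-1.578, -0.001, 0.002]
force: [-6.4, -7.0, 2.0]
opening: 0.198
```

Emit:
arm_command:
  moves:
    - {"dx": 0,"dy": 0,"dz": 2,"rx": 0,"ry": 0,"rz": 0}
    - {"dx": 0,"dy": 0,"dz": 4,"rx": 0,"ry": 0,"rz": 0}
    - {"dx": -0.03,"dy": 0,"dz": 6,"rx": 0,"ry": 0,"rz": 0}
    - {"dx": -0.03,"dy": 0,"dz": 8,"rx": 0,"ry": 0,"rz": 0}
    - {"dx": -0.03,"dy": 0,"dz": 10,"rx": 0,"ry": 0,"rz": 0}

```text
time_s: 18.68
eef_pos: [0.5318, -0.0182, 0.0871]
tool_rot: [-1.578, -0.001, 0.002]
force: [-6.2, -7.1, 1.0]
opening: 0.196
```

Emit:
arm_command:
  moves:
    - {"dx": 0,"dy": 0,"dz": 2,"rx": 0,"ry": 0,"rz": 0}
    - {"dx": 0,"dy": 0,"dz": 4,"rx": 0,"ry": 0,"rz": 0}
    - {"dx": -0.03,"dy": 0,"dz": 6,"rx": 0,"ry": 0,"rz": 0}
    - {"dx": -0.03,"dy": 0,"dz": 8,"rx": 0,"ry": 0,"rz": 0}
    - {"dx": -0.03,"dy": 0,"dz": 10,"rx": 0,"ry": 0,"rz": 0}

```text
time_s: 19.3
eef_pos: [0.5317, -0.0081, 0.087]
tool_rot: [-1.578, -0.001, 0.002]
force: [-6.4, -7.5, 1.3]
opening: 0.199
```

```bash
python3 -c "
from fen import *
rep('w16.png')"
```

```text
19.3 [ 0.5317 -0.0081  0.087 ] [-6.433  -7.4924  1.2567] [-1.6809  1.6174  0.3217]
dev (array([0.0014, 1.4291, 0.0102]), array([ 0.0071, -0.0016, -0.001 ]))
fence L [0.032  0.5645] R [-0.002   0.5884] -0.052627939064614604 0.12337206093538555 0.04317584537499189
plinth ((545.1694946289062, 53.137535095214844), (44.00217056274414, 76.60475158691406), 0.3024095594882965)
```

Emit:
arm_command:
  moves:
    - {"dx": 0,"dy": 0,"dz": 2,"rx": 0,"ry": 0,"rz": 0}
    - {"dx": 0,"dy": 0,"dz": 4,"rx": 0,"ry": 0,"rz": 0}
    - {"dx": -0.02,"dy": 0,"dz": 6,"rx": 0,"ry": 0,"rz": 0}
    - {"dx": -0.02,"dy": 0,"dz": 8,"rx": 0,"ry": 0,"rz": 0}
    - {"dx": -0.02,"dy": 0,"dz": 10,"rx": 0,"ry": 0,"rz": 0}

```text
time_s: 19.98
eef_pos: [0.5316, 0.0019, 0.087]
tool_rot: [-1.578, -0.001, 0.002]
force: [-6.3, -7.5, 1.7]
opening: 0.193
```

Emit:
arm_command:
  moves:
    - {"dx": 0,"dy": 0,"dz": 2,"rx": 0,"ry": 0,"rz": 0}
    - {"dx": 0,"dy": 0,"dz": 4,"rx": 0,"ry": 0,"rz": 0}
    - {"dx": -0.02,"dy": 0,"dz": 6,"rx": 0,"ry": 0,"rz": 0}
    - {"dx": -0.02,"dy": 0,"dz": 8,"rx": 0,"ry": 0,"rz": 0}
    - {"dx": -0.02,"dy": 0,"dz": 10,"rx": 0,"ry": 0,"rz": 0}

```text
time_s: 20.6
eef_pos: [0.5315, 0.012, 0.087]
tool_rot: [-1.578, -0.001, 0.002]
force: [-5.5, -8.0, 1.5]
opening: 0.193
```

Emit:
arm_command:
  moves:
    - {"dx": 0,"dy": 0,"dz": 2,"rx": 0,"ry": 0,"rz": 0}
    - {"dx": 0,"dy": 0,"dz": 4,"rx": 0,"ry": 0,"rz": 0}
    - {"dx": -0.02,"dy": 0,"dz": 6,"rx": 0,"ry": 0,"rz": 0}
    - {"dx": -0.02,"dy": 0,"dz": 8,"rx": 0,"ry": 0,"rz": 0}
    - {"dx": -0.02,"dy": 0,"dz": 10,"rx": 0,"ry": 0,"rz": 0}

```text
time_s: 21.22
eef_pos: [0.5315, 0.022, 0.087]
tool_rot: [-1.578, -0.001, 0.002]
force: [-5.6, -7.6, 0.7]
opening: 0.199
```

Emit:
arm_command:
  moves:
    - {"dx": 0,"dy": 0,"dz": 2,"rx": 0,"ry": 0,"rz": 0}
    - {"dx": 0,"dy": 0,"dz": 4,"rx": 0,"ry": 0,"rz": 0}
    - {"dx": -0.02,"dy": 0,"dz": 6,"rx": 0,"ry": 0,"rz": 0}
    - {"dx": -0.02,"dy": 0,"dz": 8,"rx": 0,"ry": 0,"rz": 0}
    - {"dx": -0.02,"dy": 0,"dz": 10,"rx": 0,"ry": 0,"rz": 0}

```text
time_s: 21.85
eef_pos: [0.5314, 0.032, 0.087]
tool_rot: [-1.578, -0.001, 0.002]
force: [-5.9, -7.6, 2.4]
opening: 0.197
```

```bash
python3 -c "
from fen import *
rep('w17.png')"
```

```text
21.85 [0.5314 0.032  0.087 ] [-5.9399 -7.6245  2.359 ] [-1.7065  1.5721  0.3902]
dev (array([0.0012, 1.3735, 0.0093]), array([ 0.0067, -0.0015, -0.0009]))
fence L [0.0219 0.5643] R [-0.0008  0.5882] -0.014280585159703292 0.16171941484029687 0.043174607459988135
plinth ((544.8866577148438, 93.24068450927734), (44.02931594848633, 76.70335388183594), 0.35747167468070984)
```

View pics/w17.png

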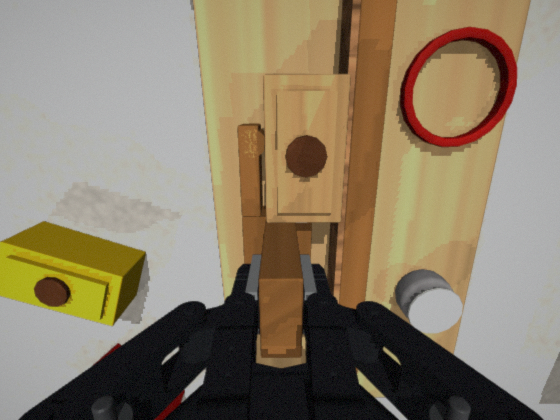

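Emit:
arm_command:
  moves:
    - {"dx": 0,"dy": 0,"dz": 2,"rx": 0,"ry": 0,"rz": 0}
    - {"dx": 0,"dy": 0,"dz": 4,"rx": 0,"ry": 0,"rz": 0}
    - {"dx": 0,"dy": 0,"dz": 6,"rx": 0,"ry": 0,"rz": 0}
    - {"dx": 0,"dy": 0,"dz": 8,"rx": 0,"ry": 0,"rz": 0}
    - {"dx": 0,"dy": 0,"dz": 10,"rx": 0,"ry": 0,"rz": 0}

```text
time_s: 22.52
eef_pos: [0.5314, 0.042, 0.087]
tool_rot: [-1.578, -0.001, 0.002]
force: [-6.2, -8.7, 1.7]
opening: 0.193
```

Emit:
arm_command:
  moves:
    - {"dx": 0,"dy": 0,"dz": 2,"rx": 0,"ry": 0,"rz": 0}
    - {"dx": 0,"dy": 0,"dz": 4,"rx": 0,"ry": 0,"rz": 0}
    - {"dx": 0,"dy": 0,"dz": 6,"rx": 0,"ry": 0,"rz": 0}
    - {"dx": 0,"dy": 0,"dz": 8,"rx": 0,"ry": 0,"rz": 0}
    - {"dx": 0,"dy": 0,"dz": 10,"rx": 0,"ry": 0,"rz": 0}

```text
time_s: 23.15
eef_pos: [0.5313, 0.052, 0.087]
tool_rot: [-1.577, -0.001, 0.002]
force: [-5.7, -8.8, 1.7]
opening: 0.197
```

Emit:
arm_command:
  moves:
    - {"dx": 0,"dy": 0,"dz": 2,"rx": 0,"ry": 0,"rz": 0}
    - {"dx": 0,"dy": 0,"dz": 4,"rx": 0,"ry": 0,"rz": 0}
    - {"dx": 0,"dy": 0,"dz": 6,"rx": 0,"ry": 0,"rz": 0}
    - {"dx": 0,"dy": 0,"dz": 8,"rx": 0,"ry": 0,"rz": 0}
    - {"dx": 0,"dy": 0,"dz": 10,"rx": 0,"ry": 0,"rz": 0}

```text
time_s: 23.78
eef_pos: [0.5312, 0.062, 0.0869]
tool_rot: [-1.577, -0.001, 0.002]
force: [-6.1, -7.8, 2.2]
opening: 0.194
```

Emit:
arm_command:
  moves:
    - {"dx": 0,"dy": 0,"dz": 2,"rx": 0,"ry": 0,"rz": 0}
    - {"dx": 0,"dy": 0,"dz": 4,"rx": 0,"ry": 0,"rz": 0}
    - {"dx": 0,"dy": 0,"dz": 6,"rx": 0,"ry": 0,"rz": 0}
    - {"dx": 0,"dy": 0,"dz": 8,"rx": 0,"ry": 0,"rz": 0}
    - {"dx": 0,"dy": 0,"dz": 10,"rx": 0,"ry": 0,"rz": 0}

```text
time_s: 24.4
eef_pos: [0.5312, 0.072, 0.087]
tool_rot: [-1.577, -0.001, 0.002]
force: [-7.2, -7.3, 3.4]
opening: 0.195
```

```bash
cat >> fen.py <<'E'
def stop(fn):
    s=observe();im,d=cams.get_image('wrist');save(fn,im);c=fence(d,s)
    p=c[(c[:,2]>.040)&(c[:,2]<.05)&(c[:,1]>.18)&(c[:,1]<.26)&(c[:,0]>.48)&(c[:,0]<.56)]
    q=[(a,np.percentile(p[(p[:,0]>=a)&(p[:,0]<a+.005)][:,1],3)) for a in np.arange(.49,.555,.005) if ((p[:,0]>=a)&(p[:,0]<a+.005)).sum()>8]
    print('stop',np.array(q).T)
E
python3 -c "
from fen import *
rep('w18.png');stop('w18b.png')"
```

```text
24.4 [0.5312 0.072  0.087 ] [-7.2072 -7.3079  3.4182] [-1.6837  1.5249  0.3893]
dev (array([0.0013, 1.3524, 0.009 ]), array([ 0.0067, -0.0015, -0.0009]))
fence L [0.0327 0.5617] R [-0.0137  0.589 ] 0.026119812206135358 0.19411981220613536 0.04321613099613168
plinth ((547.8433837890625, 149.56732177734375), (116.39810943603516, 57.229248046875), 78.80555725097656)
stop []
```

View pics/w18.png

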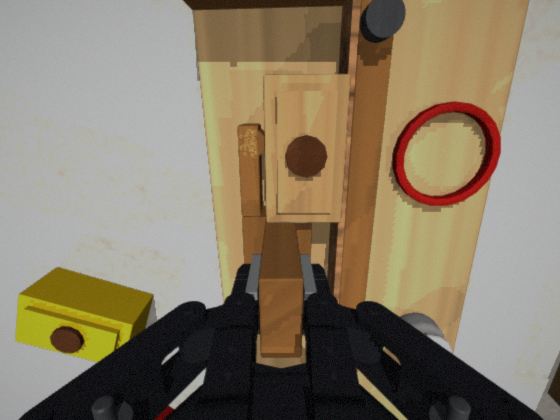

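Emit:
arm_command:
  moves:
    - {"dx": 0,"dy": 0,"dz": 2,"rx": 0,"ry": 0,"rz": 0}
    - {"dx": 0,"dy": 0,"dz": 4,"rx": 0,"ry": 0,"rz": 0}
    - {"dx": 0,"dy": 0,"dz": 6,"rx": 0,"ry": 0,"rz": 0}
    - {"dx": 0,"dy": 0,"dz": 8,"rx": 0,"ry": 0,"rz": 0}
    - {"dx": 0,"dy": 0,"dz": 10,"rx": 0,"ry": 0,"rz": 0}

```text
time_s: 25.12
eef_pos: [0.5311, 0.082, 0.0869]
tool_rot: [-1.577, -0.001, 0.002]
force: [-7.1, -7.6, 2.3]
opening: 0.2
```

Emit:
arm_command:
  moves:
    - {"dx": 0,"dy": 0,"dz": 2,"rx": 0,"ry": 0,"rz": 0}
    - {"dx": 0,"dy": 0,"dz": 4,"rx": 0,"ry": 0,"rz": 0}
    - {"dx": 0,"dy": 0,"dz": 6,"rx": 0,"ry": 0,"rz": 0}
    - {"dx": 0,"dy": 0,"dz": 8,"rx": 0,"ry": 0,"rz": 0}
    - {"dx": 0,"dy": 0,"dz": 10,"rx": 0,"ry": 0,"rz": 0}

```text
time_s: 25.75
eef_pos: [0.5311, 0.092, 0.0869]
tool_rot: [-1.577, -0.001, 0.002]
force: [-6.6, -8.9, 2.3]
opening: 0.196
```

Emit:
arm_command:
  moves:
    - {"dx": 0,"dy": 0,"dz": 2,"rx": 0,"ry": 0,"rz": 0}
    - {"dx": 0,"dy": 0,"dz": 4,"rx": 0,"ry": 0,"rz": 0}
    - {"dx": 0,"dy": 0,"dz": 6,"rx": 0,"ry": 0,"rz": 0}
    - {"dx": 0,"dy": 0,"dz": 8,"rx": 0,"ry": 0,"rz": 0}

```text
time_s: 26.25
eef_pos: [0.531, 0.1001, 0.0869]
tool_rot: [-1.577, -0.001, 0.002]
force: [-6.1, -8.6, 3.5]
opening: 0.198
```

Emit:
arm_command:
  moves:
    - {"dx": 0,"dy": 0,"dz": 1,"rx": 0,"ry": 0,"rz": 0}
    - {"dx": 0,"dy": 0,"dz": 2,"rx": 0,"ry": 0,"rz": 0}
    - {"dx": 0,"dy": 0,"dz": 3,"rx": 0,"ry": 0,"rz": 0}

```text
time_s: 26.62
eef_pos: [0.531, 0.103, 0.0869]
tool_rot: [-1.577, -0.001, 0.002]
force: [-5.1, -7.7, 1.5]
opening: 0.196
```

```bash
python3 -c "
from fen import *
rep('w19.png');stop('w19b.png')"
```

```text
26.625 [0.531  0.103  0.0869] [-5.1228 -7.7377  1.5352] [-1.7299  1.5968  0.344 ]
dev (array([0.0015, 1.3041, 0.0085]), array([ 0.0065, -0.0016, -0.0011]))
fence L [0.0368 0.5609] R [-0.0337  0.5911] 0.0573031837361541 0.1973031837361541 0.04323462402994714
plinth ((543.3427734375, 173.6752471923828), (84.64077758789062, 96.29319763183594), 1.4928840398788452)
stop [[0.49   0.495  0.5    0.505  0.51   0.515  0.52   0.525  0.53   0.535
  0.54   0.545  0.55   0.555 ]
 [0.2089 0.209  0.2091 0.2092 0.2094 0.2095 0.2011 0.2015 0.2098 0.2016
  0.2101 0.2006 0.2028 0.2104]]
```

View pics/w19.png

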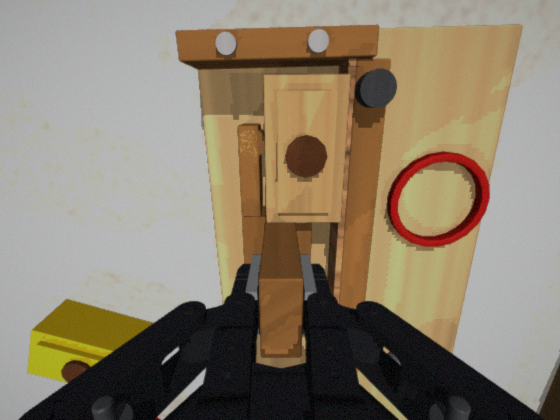

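Emit:
arm_command:
  moves:
    - {"dx": 0,"dy": 0,"dz": 1,"rx": 0,"ry": 0,"rz": 0}
    - {"dx": 0,"dy": 0,"dz": 2,"rx": 0,"ry": 0,"rz": 0}
    - {"dx": 0,"dy": 0,"dz": 3,"rx": 0,"ry": 0,"rz": 0}
    - {"dx": 0,"dy": 0,"dz": 4,"rx": 0,"ry": 0,"rz": 0}

```text
time_s: 27.22
eef_pos: [0.531, 0.107, 0.0869]
tool_rot: [-1.577, -0.001, 0.002]
force: [-6.1, -8.0, 2.8]
opening: 0.195
```

Emit:
arm_command:
  moves:
    - {"dx": 0,"dy": 0,"dz": 0.5,"rx": 0,"ry": 0,"rz": 0}
    - {"dx": 0,"dy": 0,"dz": 1,"rx": 0,"ry": 0,"rz": 0}

```text
time_s: 27.48
eef_pos: [0.531, 0.108, 0.0869]
tool_rot: [-1.577, -0.001, 0.002]
force: [-5.7, -8.6, 2.3]
opening: 0.196
```

```bash
python3 -c "
from fen import *
rep('w20.png')"
```

```text
27.475 [0.531  0.108  0.0869] [-5.6714 -8.5807  2.2755] [-1.7404  1.5153  0.3656]
dev (array([0.0014, 1.2859, 0.0084]), array([ 0.0065, -0.0015, -0.0011]))
fence L [0.0392 0.5601] R [-0.0358  0.5914] 0.06303301757701282 0.19503301757701283 0.04324950219386625
plinth ((543.1989135742188, 176.20877075195312), (84.82415771484375, 91.22866821289062), 1.4782135486602783)
```

Not at the stop yet; half-millimetre steps, reading the force between.

Emit:
arm_command:
  moves:
    - {"dx": 0,"dy": 0,"dz": 0.5,"rx": 0,"ry": 0,"rz": 0}
    - {"dx": 0,"dy": 0,"dz": 1,"rx": 0,"ry": 0,"rz": 0}

```text
time_s: 27.78
eef_pos: [0.531, 0.109, 0.0869]
tool_rot: [-1.577, -0.001, 0.002]
force: [-5.9, -7.8, 2.4]
opening: 0.2
```

```bash
python3 -c "
from fen import *
rep('w21.png')"
```

```text
27.775 [0.531  0.109  0.0869] [-5.9043 -7.7937  2.3535] [-1.7412  1.5549  0.3911]
dev (array([0.0014, 1.2903, 0.0083]), array([ 0.0064, -0.0015, -0.0011]))
fence L [0.038  0.5603] R [-0.0367  0.5915] 0.06343820337658496 0.19543820337658496 0.04324685421917507
plinth ((543.2769775390625, 176.75949096679688), (84.83719635009766, 90.64431762695312), 1.7634084224700928)
```

View pics/w21.png

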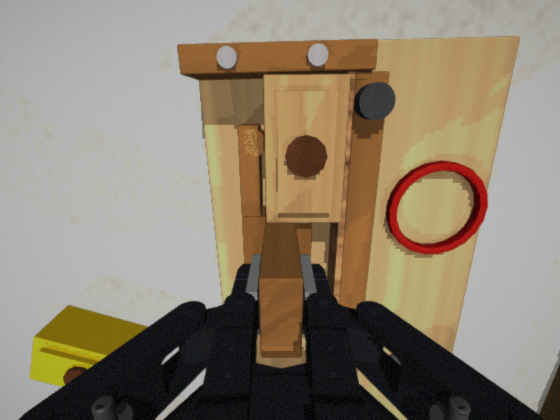

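Emit:
arm_command:
  moves:
    - {"dx": 0,"dy": 0,"dz": 0.5,"rx": 0,"ry": 0,"rz": 0}
    - {"dx": 0,"dy": 0,"dz": 0.8,"rx": 0,"ry": 0,"rz": 0}

```text
time_s: 28.08
eef_pos: [0.531, 0.1098, 0.0869]
tool_rot: [-1.577, -0.001, 0.002]
force: [-6.2, -7.7, 2.8]
opening: 0.197
```

```bash
python3 -c "
from fen import *
rep('w22.png')"
```

```text
28.075 [0.531  0.1098 0.0869] [-6.1589 -7.6801  2.8017] [-1.7033  1.525   0.3902]
dev (array([0.0014, 1.2675, 0.0081]), array([ 0.0064, -0.0015, -0.0011]))
fence L [0.0389 0.5601] R [-0.0376  0.5917] 0.06464289608360077 0.19664289608360078 0.043224443828738024
plinth ((543.2086181640625, 177.15689086914062), (84.8529052734375, 89.5363998413086), 1.5394071340560913)
```

Emit:
arm_command:
  moves:
    - {"dx": 0,"dy": 0,"dz": 0.5,"rx": 0,"ry": 0,"rz": 0}
    - {"dx": 0,"dy": 0,"dz": 0.8,"rx": 0,"ry": 0,"rz": 0}

```text
time_s: 28.38
eef_pos: [0.531, 0.1103, 0.0869]
tool_rot: [-1.578, -0.001, 0.002]
force: [-6.2, -8.8, 3.5]
opening: 0.2
```

```bash
python3 -c "
from fen import *
rep('w23.png')"
```

```text
28.375 [0.531  0.1103 0.0869] [-6.2157 -8.8026  3.4548] [-2.0174  1.6053  0.3638]
dev (array([0.0014, 1.3218, 0.0098]), array([ 0.0074, -0.0016, -0.0011]))
fence L [0.0396 0.56  ] R [-0.0521  0.5932] 0.06504174118179476 0.19704174118179477 0.04325000531286509
plinth ((543.316650390625, 177.45130920410156), (84.712890625, 89.1285400390625), 1.6519672870635986)
```

Emit:
arm_command:
  moves:
    - {"dx": 0,"dy": 0,"dz": 0.5,"rx": 0,"ry": 0,"rz": 0}
    - {"dx": 0,"dy": 0,"dz": 0.5,"rx": 0,"ry": 0,"rz": 0}
    - {"dx": 0,"dy": 0,"dz": 0.5,"rx": 0,"ry": 0,"rz": 0}

```text
time_s: 28.8
eef_pos: [0.531, 0.1104, 0.0869]
tool_rot: [-1.579, -0.0, 0.002]
force: [-6.5, -10.5, 3.3]
opening: 0.198
```

```bash
python3 -c "
from fen import *
rep('w24.png')"
```

```text
28.8 [0.531  0.1104 0.0869] [ -6.4758 -10.5301   3.3479] [-2.2002  1.5919  0.354 ]
dev (array([0.0015, 1.3489, 0.0113]), array([ 0.0084, -0.0018, -0.0011]))
fence L [0.0294 0.5617] R [-0.0359  0.5914] 0.06417494328055962 0.19617494328055962 0.04321513899768881
plinth ((542.4287719726562, 177.7864990234375), (85.14134979248047, 88.7935562133789), 0.012902852147817612)
```

View pics/w24.png

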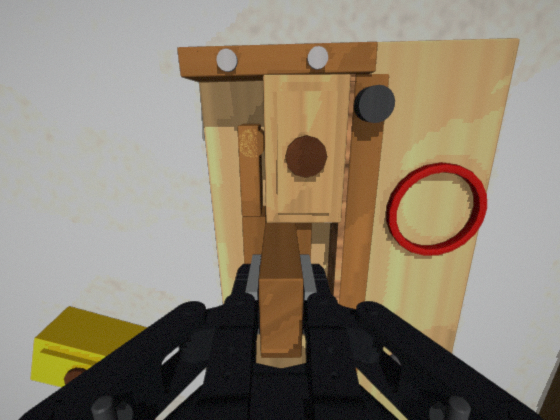

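Emit:
arm_command:
  moves:
    - {"dx": 0,"dy": 0,"dz": -1.5,"rx": 0,"ry": 0,"rz": 0}
    - {"dx": 0,"dy": 0,"dz": -3,"rx": 0,"ry": 0,"rz": 0}
    - {"dx": 0,"dy": 0,"dz": -4,"rx": 0,"ry": 0,"rz": 0}

```text
time_s: 29.22
eef_pos: [0.531, 0.1097, 0.0864]
tool_rot: [-1.57, -0.002, 0.003]
force: [-5.0, 0.6, -1.9]
opening: 0.193
```

```bash
python3 -c "
from fen import *
rep('w25.png')"
```

```text
29.225 [0.531  0.1097 0.0864] [-4.9504  0.5931 -1.896 ] [0.0605 1.2219 0.2944]
dev (array([ 0.0008,  0.751 , -0.0005]), array([-0.0006, -0.0004, -0.001 ]))
fence L [0.0359 0.5607] R [-0.0381  0.5917] 0.06646583729235667 0.19446583729235667 0.04323703730416423
plinth ((543.0697021484375, 177.1296844482422), (84.87674713134766, 89.43639373779297), 1.2449358701705933)
```

Emit:
arm_command:
  moves:
    - {"dx": -1,"dy": 0,"dz": -0.2,"rx": 0,"ry": 0,"rz": 0}
    - {"dx": -2,"dy": 0,"dz": -1,"rx": 0,"ry": 0,"rz": 0}
    - {"dx": -4,"dy": 0,"dz": -3,"rx": 0,"ry": 0,"rz": 0}
    - {"dx": -8,"dy": 0,"dz": -5,"rx": 0,"ry": 0,"rz": 0}
    - {"dx": -14,"dy": 0,"dz": -8,"rx": 0,"ry": 0,"rz": 0}

```text
time_s: 29.9
eef_pos: [0.5192, 0.1013, 0.0878]
tool_rot: [-1.571, -0.005, -0.001]
force: [1.0, 0.3, -1.2]
opening: 0.197
```

```bash
python3 -c "
from fen import *
rep('w26.png');stop('w26b.png')"
```

```text
29.9 [0.5192 0.1013 0.0878] [ 0.9808  0.3249 -1.204 ] [-0.0244  0.0428 -0.0224]
dev (array([-0.0085,  2.1768,  0.0005]), array([ 0.0003, -0.0009,  0.0039]))
fence L [-0.03    0.5722] R [-0.0127  0.5874] -0.014329764418757144 0.19767023558124286 0.04319108692753862
plinth ((542.3897705078125, 176.10696411132812), (85.17591094970703, 91.71739959716797), 0.030919086188077927)
stop [[0.49   0.495  0.5    0.505  0.51   0.515  0.52   0.525  0.53   0.535
  0.54   0.545  0.55   0.555 ]
 [0.2088 0.2089 0.209  0.2092 0.2093 0.2095 0.1875 0.195  0.2102 0.2102
  0.2102 0.2092 0.21   0.2105]]
```

View pics/w26.png

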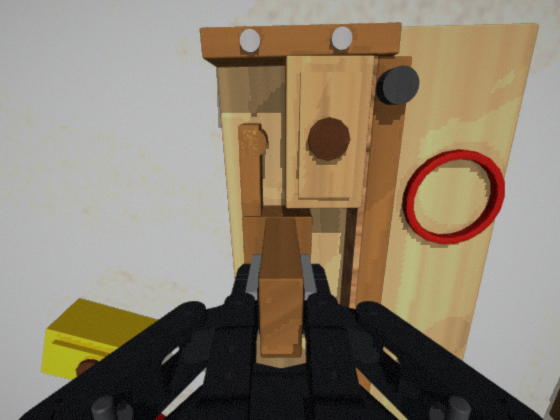

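Emit:
arm_command:
  moves:
    - {"dx": -5,"dy": 0,"dz": -6,"rx": 0,"ry": 0,"rz": 0}
    - {"dx": -8,"dy": -15,"dz": -14,"rx": 0,"ry": 0,"rz": 0}
    - {"dx": -8,"dy": -40,"dz": -25,"rx": 0,"ry": 0,"rz": 0}
    - {"dx": -8,"dy": -58,"dz": -60,"rx": 0,"ry": 0,"rz": 0}
    - {"dx": -8,"dy": -58,"dz": -100,"rx": 0,"ry": 0,"rz": 0}

```text
time_s: 30.62
eef_pos: [0.5122, 0.0002, 0.1481]
tool_rot: [-1.572, -0.008, -0.002]
force: [-0.1, -0.4, -1.7]
opening: 0.197
```

```bash
python3 - <<'E'
from mv import *
im,d=cams.get_image('scene');im2,d2=cams.get_image('side')
s=observe();print(s['time_s'],s['eef_pos'],s['force'],s['opening'])
save('s27.png',np.hstack([im[100:420,100:480],im2[100:420,100:480]]))
for n,dd in (('scene',d),('side',d2)):
    c=cloud(n,dd).reshape(-1,3);c=c[np.isfinite(c).all(1)]
    p=c[(c[:,2]>.052)&(c[:,2]<.062)&(c[:,1]>.11)&(c[:,1]<.215)&(c[:,0]>.5)&(c[:,0]<.575)]
    if len(p)>30: print(n,len(p),cv2.minAreaRect((p[:,:2]*1000).astype(np.float32)))
print(delta([.5327,-.3546,.14],axes(72.07)[1],s))
E
```

```text
30.725 [ 0.5113 -0.0019  0.1468] [-0.1889 -0.3001 -1.435 ] 0.19706896923119732
scene 236 ((551.0777587890625, 168.9780731201172), (72.44499206542969, 46.64127731323242), 89.19599151611328)
side 158 ((550.1121215820312, 167.44384765625), (63.881717681884766, 44.550960540771484), 85.47850036621094)
(array([  21.8384,    7.7119, -352.7022]), array([0.0016, 0.3117, 0.0044]))
```

View pics/s27.png

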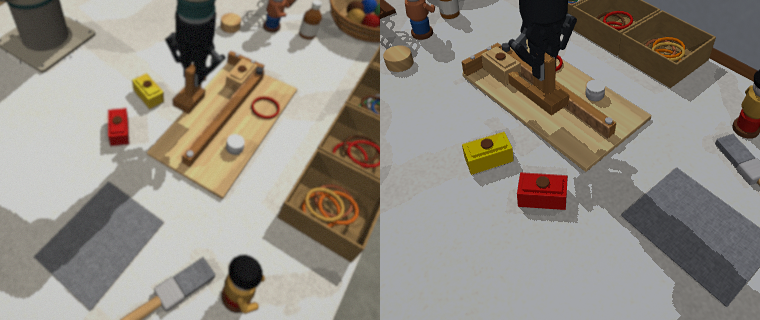

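Emit:
arm_command:
  moves:
    - {"dx": 3,"dy": 0,"dz": -50,"rx": 0,"ry": 0.05,"rz": 0.004}
    - {"dx": 7,"dy": 0,"dz": -105,"rx": 0,"ry": 0.1,"rz": 0.004}
    - {"dx": 11,"dy": 0,"dz": -160,"rx": 0,"ry": 0.15,"rz": 0.004}
    - {"dx": 15,"dy": 0,"dz": -215,"rx": 0,"ry": 0.2,"rz": 0.004}
    - {"dx": 18,"dy": 0,"dz": -270,"rx": 0,"ry": 0.25,"rz": 0.004}

```text
time_s: 31.35
eef_pos: [0.5292, -0.2701, 0.1458]
tool_rot: [-1.562, 0.197, -0.194]
force: [1.7, -0.2, -1.3]
opening: 0.192
```

```bash
python3 - <<'E'
from mv import *
s=observe();print(s['time_s'],s['eef_pos'],s['force'],s['opening'])
print(delta([.5327,-.3546,.11],axes(72.07)[1],s))
E
```

```text
31.35 [ 0.5292 -0.2701  0.1458] [ 1.7284 -0.2427 -1.2975] 0.19161753736284715
(array([ 24.2871,  35.797 , -81.0226]), array([ 0.0003,  0.0643, -0.002 ]))
```

Emit:
arm_command:
  moves:
    - {"dx": 10,"dy": 6,"dz": -35,"rx": 0,"ry": 0.03,"rz": 0}
    - {"dx": 18,"dy": 14,"dz": -62,"rx": 0,"ry": 0.062,"rz": 0}
    - {"dx": 24,"dy": 24,"dz": -80,"rx": 0,"ry": 0.062,"rz": 0}
    - {"dx": 24,"dy": 34,"dz": -80,"rx": 0,"ry": 0.062,"rz": 0}
    - {"dx": 24,"dy": 34,"dz": -80,"rx": 0,"ry": 0.062,"rz": 0}

```text
time_s: 31.98
eef_pos: [0.5315, -0.3497, 0.1092]
tool_rot: [-1.555, 0.247, -0.236]
force: [-0.5, 1.1, -1.7]
opening: 0.199
```

```bash
python3 - <<'E'
from mv import *
s=observe();im,d=cams.get_image('side');print(s['time_s'],s['eef_pos'],s['force'],s['opening'])
print(delta([.5327,-.3546,.0765],axes(72.07)[1],s)); save('s28.png',im[180:420,280:560])
E
```

```text
31.975 [ 0.5315 -0.3497  0.1092] [-0.5226  1.0946 -1.7437] 0.1994775402540446
(array([ 2.8059, 32.6712, -4.3562]), array([-0.0015,  0.0051, -0.0069]))
```

View pics/s28.png

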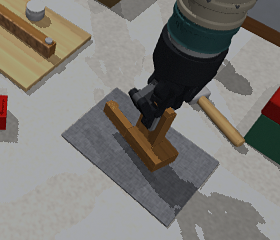

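Emit:
arm_command:
  moves:
    - {"dx": 2,"dy": 10,"dz": -3,"rx": 0,"ry": 0.005,"rz": -0.003}
    - {"dx": 2,"dy": 20,"dz": -3,"rx": 0,"ry": 0.005,"rz": -0.003}
    - {"dx": 2,"dy": 28,"dz": -3,"rx": 0,"ry": 0.005,"rz": -0.003}
    - {"dx": 2,"dy": 28,"dz": -3,"rx": 0,"ry": 0.005,"rz": -0.003}

```text
time_s: 32.52
eef_pos: [0.5328, -0.3546, 0.0817]
tool_rot: [-1.556, 0.248, -0.245]
force: [-0.8, -0.4, -1.2]
opening: 0.196
```

Emit:
arm_command:
  moves:
    - {"dx": 0,"dy": 1,"dz": 0,"rx": 0,"ry": 0,"rz": 0}
    - {"dx": 0,"dy": 2,"dz": 0,"rx": 0,"ry": 0,"rz": 0}

```text
time_s: 32.78
eef_pos: [0.5339, -0.3556, 0.0813]
tool_rot: [-1.558, 0.246, -0.247]
force: [-0.1, 0.2, -0.8]
opening: 0.194
```

```bash
python3 - <<'E'
from mv import *
s=observe();print(s['time_s'],s['eef_pos'],s['force'],s['opening'],s['ft_torque'])
print(delta([.5327,-.3546,.0756],axes(72.07)[1],s))
E
```

```text
32.775 [ 0.5339 -0.3556  0.0813] [-0.1085  0.2078 -0.8406] 0.1940757165621163 [-0.0266 -0.0039 -0.0375]
(array([-1.4154,  5.7441,  0.5938]), array([ 0.0009, -0.0011,  0.0008]))
```

Emit:
arm_command:
  moves:
    - {"dx": -0.5,"dy": 1.5,"dz": 0.5,"rx": 0,"ry": 0,"rz": 0}
    - {"dx": -0.5,"dy": 3,"dz": 0.5,"rx": 0,"ry": 0,"rz": 0}
    - {"dx": -0.5,"dy": 4,"dz": 0.5,"rx": 0,"ry": 0,"rz": 0}
    - {"dx": -0.5,"dy": 4,"dz": 0.5,"rx": 0,"ry": 0,"rz": 0}

```text
time_s: 33.28
eef_pos: [0.5332, -0.3547, 0.0769]
tool_rot: [-1.557, 0.247, -0.246]
force: [0.7, 0.2, -1.0]
opening: 0.196
```

```bash
python3 - <<'E'
from mv import *
s=observe();print(s['time_s'],s['eef_pos'],s['force'],s['opening'],s['ft_torque'])
print(delta([.5327,-.3546,.0756],axes(72.07)[1],s))
E
```

```text
33.275 [ 0.5332 -0.3547  0.0769] [ 0.7035  0.2438 -1.0215] 0.19623139493956646 [-0.0118  0.0298 -0.0261]
(array([-0.4629,  1.2552, -0.0956]), array([ 0.0005, -0.0011, -0.0002]))
```

Emit:
arm_command:
  moves:
    - {"dx": 0,"dy": 0.7,"dz": 0,"rx": 0,"ry": 0,"rz": 0}
    - {"dx": 0,"dy": 1.3,"dz": 0,"rx": 0,"ry": 0,"rz": 0}
    - {"dx": 0,"dy": 1.3,"dz": 0,"rx": 0,"ry": 0,"rz": 0}

```text
time_s: 33.65
eef_pos: [0.5333, -0.3547, 0.0757]
tool_rot: [-1.557, 0.246, -0.246]
force: [0.6, -0.0, -1.3]
opening: 0.196
```

```bash
python3 - <<'E'
from mv import *
s=observe();print(s['time_s'],s['eef_pos'],s['force'],s['opening'],s['ft_torque'])
E
```

```text
33.65 [ 0.5333 -0.3547  0.0757] [ 0.6048 -0.0096 -1.2727] 0.19571388940131249 [ 0.0028 -0.0173 -0.052 ]
```

Emit:
arm_command:
  moves:
    - {"dx": 0,"dy": 0.4,"dz": 0,"rx": 0,"ry": 0,"rz": 0}
    - {"dx": 0,"dy": 0.8,"dz": 0,"rx": 0,"ry": 0,"rz": 0}
    - {"dx": 0,"dy": 0.8,"dz": 0,"rx": 0,"ry": 0,"rz": 0}

```text
time_s: 34.02
eef_pos: [0.5333, -0.3548, 0.0756]
tool_rot: [-1.558, 0.246, -0.247]
force: [-1.8, 1.7, 5.9]
opening: 0.202
```

Emit:
arm_command:
  moves:
    - {"dx": 0,"dy": 0.4,"dz": 0,"rx": 0,"ry": 0,"rz": 0}
    - {"dx": 0,"dy": 0.4,"dz": 0,"rx": 0,"ry": 0,"rz": 0}

```text
time_s: 34.28
eef_pos: [0.5333, -0.3548, 0.0756]
tool_rot: [-1.558, 0.246, -0.247]
force: [-3.3, 1.3, 8.3]
opening: 0.198
```

```bash
python3 - <<'E'
from mv import *
s=observe();im,d=cams.get_image('side');print(s['time_s'],s['eef_pos'],s['force'],s['opening'],s['ft_torque'])
save('s29.png',cv2.resize(im[230:420,340:520],None,fx=3,fy=3))
E
```

```text
34.275 [ 0.5333 -0.3548  0.0756] [-3.3377  1.3237  8.2845] 0.19821078379524032 [ 0.4554  0.5925 -0.0224]
```

View pics/s29.png

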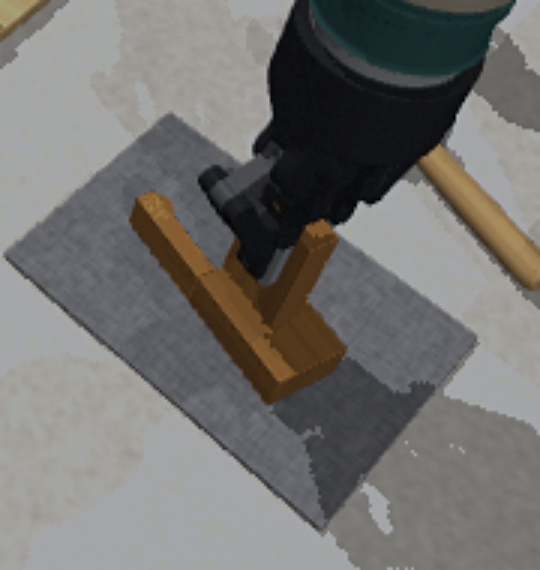

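Emit:
arm_command:
  moves:
    - {"dx": 0,"dy": -0.8,"dz": 0,"rx": 0,"ry": 0,"rz": 0}
    - {"dx": 0,"dy": -0.8,"dz": 0,"rx": 0,"ry": 0,"rz": 0}

```text
time_s: 34.58
eef_pos: [0.5333, -0.3548, 0.0756]
tool_rot: [-1.558, 0.246, -0.247]
force: [-2.2, 1.5, 4.5]
opening: 0.198
```

Emit:
arm_command:
  moves:
    - {"dx": 0,"dy": 0,"dz": 0,"rx": 0,"ry": 0,"rz": 0}
    - {"dx": 0,"dy": 0,"dz": 0,"rx": 0,"ry": 0,"rz": 0}
    - {"dx": 0,"dy": 0,"dz": 0,"rx": 0,"ry": 0,"rz": 0}
    - {"dx": 0,"dy": 0,"dz": 0,"rx": 0,"ry": 0,"rz": 0}
    - {"dx": 0,"dy": 0,"dz": 0,"rx": 0,"ry": 0,"rz": 0}
  hand: 0

```text
time_s: 35.2
eef_pos: [0.5333, -0.3547, 0.0752]
tool_rot: [-1.557, 0.247, -0.246]
force: [0.4, -0.0, -0.1]
opening: 1.002
```

```bash
python3 - <<'E'
from mv import *
s=observe();im,d=cams.get_image('wrist');print(s['time_s'],s['eef_pos'],s['force'],s['opening'],s['ft_torque'])
save('w30.png',im)
E
```

```text
35.2 [ 0.5333 -0.3547  0.0752] [ 0.3569 -0.0461 -0.1184] 1.0020445383068042 [ 0.0066 -0.0142 -0.001 ]
```

View pics/w30.png

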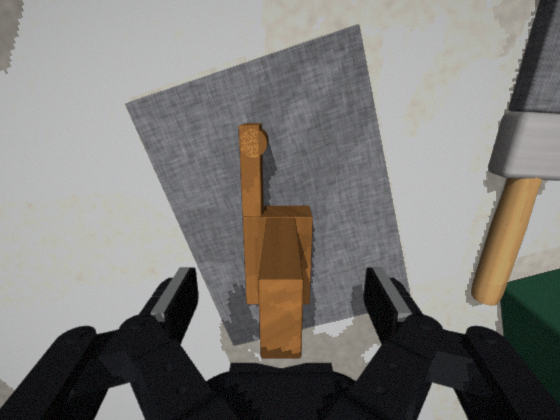

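Released and standing. Retreat straight up, then check all.

Emit:
arm_command:
  moves:
    - {"dx": 0,"dy": -20,"dz": 0,"rx": 0,"ry": 0,"rz": 0}
    - {"dx": 0,"dy": -60,"dz": 0,"rx": 0,"ry": 0,"rz": 0}
    - {"dx": 0,"dy": -110,"dz": 0,"rx": 0,"ry": 0,"rz": 0}
    - {"dx": 0,"dy": -160,"dz": -40,"rx": 0,"ry": 0,"rz": 0}
    - {"dx": -40,"dy": -180,"dz": -90,"rx": 0,"ry": 0,"rz": 0}

```text
time_s: 35.88
eef_pos: [0.4745, -0.4273, 0.2579]
tool_rot: [-1.563, 0.239, -0.249]
force: [0.9, -0.3, -0.1]
opening: 0.999
```

Emit:
arm_command:
  moves:
    - {"dx": 0,"dy": 0,"dz": 0,"rx": 0,"ry": 0,"rz": 0}
    - {"dx": 0,"dy": 0,"dz": 0,"rx": 0,"ry": 0,"rz": 0}
    - {"dx": 0,"dy": 0,"dz": 0,"rx": 0,"ry": 0,"rz": 0}

```text
time_s: 36.25
eef_pos: [0.4722, -0.4236, 0.2522]
tool_rot: [-1.556, 0.247, -0.244]
force: [0.5, 0.2, -0.3]
opening: 0.998
```

```bash
python3 - <<'E'
from h import *
import fit
from fit import pts,edge
s=observe();print(s['time_s'],s['eef_pos'],s['force'],s['opening'])
ims=[]
for n,off in (('scene',0),('side',.0016)):
    im,d=cams.get_image(n);ims.append(im[60:420,80:480])
    c=cloud(n,d).reshape(-1,3);c=c[np.isfinite(c).all(1)];c[:,2]+=off;fit.C[n]=c
    p=pts(n,.50,.569,.12,.212,.05,.066);print(n,'plinth',cv2.minAreaRect((p[:,:2]*1000).astype(np.float32)),'inner',edge(p,1,1,.135,.205),'outer',edge(p,1,-1,.135,.205),'front',edge(p,0,1,.53,.56),'rear',edge(p,0,-1,.53,.56))
    q=pts(n,.46,.62,-.46,-.24,.09,.105);print(' handle',cv2.minAreaRect((q[:,:2]*1000).astype(np.float32)),q[:,2].max())
    q=pts(n,.46,.62,-.46,-.24,.022,.033);print(' foot',cv2.minAreaRect((q[:,:2]*1000).astype(np.float32)))
    st=pts(n,.46,.55,.18,.26,.04,.05);print(' stop',edge(st,0,-1,.49,.52))
save('s31.png',np.hstack(ims))
E
```

```text
36.25 [ 0.4722 -0.4236  0.2522] [ 0.458   0.2457 -0.3105] 0.9981315379530924
scene plinth ((545.0777587890625, 169.34278869628906), (79.2364501953125, 46.634178161621094), 89.75098419189453) inner (array([0.003 , 0.5569]), np.int64(12), 17) outer (array([0.0016, 0.5303]), np.int64(11), 17) front (array([0.1054, 0.1431]), np.int64(5), 8) rear (array([0.1287, 0.0684]), np.int64(7), 8)
 handle ((534.4676513671875, -354.04522705078125), (40.03739547729492, 19.428298950195312), 71.67595672607422) 0.10209514438529765
 foot ((536.5126953125, -339.2278747558594), (119.42973327636719, 45.91897964477539), 72.02615356445312)
 stop (array([0.0993, 0.1617]), np.int64(6), 7)
side plinth ((543.828369140625, 169.30401611328125), (43.10399627685547, 83.25250244140625), 1.7094438076019287) inner (array([-0.0691,  0.5683]), np.int64(10), 17) outer (array([-0.0085,  0.5324]), np.int64(14), 17) front (array([0.1214, 0.1324]), np.int64(6), 8) rear (array([-0.0624,  0.1707]), np.int64(7), 8)
 handle ((533.2908935546875, -355.1348571777344), (40.8953857421875, 19.930349349975586), 72.22126007080078) 0.10125177605437104
 foot ((534.8504638671875, -340.324951171875), (120.38584899902344, 45.45890808105469), 73.2285385131836)
 stop (array([-0.0572,  0.2384]), np.int64(7), 8)
```

View pics/s31.png

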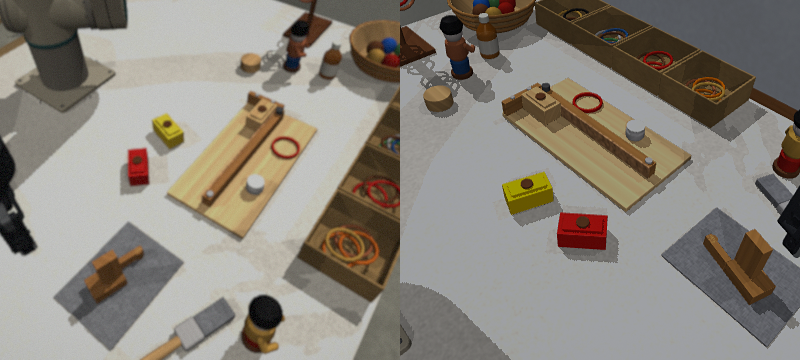

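```bash
python3 - <<'E'
from mv import *
print(delta([.53,.08,.23],axes(90.2)[1]))
E
```

```text
(array([-99.8991,  22.8337, 496.9534]), array([-0.0008, -0.3159, -0.0016]))
```

Emit:
arm_command:
  moves:
    - {"dx": -10,"dy": 0,"dz": 50,"rx": 0,"ry": -0.06,"rz": 0}
    - {"dx": -20,"dy": 0,"dz": 105,"rx": 0,"ry": -0.12,"rz": 0}
    - {"dx": -30,"dy": 0,"dz": 160,"rx": 0,"ry": -0.18,"rz": 0}
    - {"dx": -40,"dy": 0,"dz": 215,"rx": 0,"ry": -0.24,"rz": 0}
    - {"dx": -50,"dy": 0,"dz": 270,"rx": 0,"ry": -0.316,"rz": 0}

```text
time_s: 36.98
eef_pos: [0.5079, -0.1501, 0.253]
tool_rot: [-1.571, -0.004, 0.005]
force: [0.9, 0.1, 0.4]
opening: 0.997
```

```bash
python3 - <<'E'
from mv import *
s=observe();print(s['time_s'],s['eef_pos']);print(delta([.53,.07,.23],axes(90.2)[1],s))
E
```

```text
36.975 [ 0.5079 -0.1501  0.253 ]
(array([ 23.3143,  22.912 , 219.9635]), array([ 0.0003,  0.002 , -0.0005]))
```

Emit:
arm_command:
  moves:
    - {"dx": 5,"dy": 0,"dz": 50,"rx": 0,"ry": 0,"rz": 0}
    - {"dx": 11,"dy": 5,"dz": 105,"rx": 0,"ry": 0,"rz": 0}
    - {"dx": 17,"dy": 10,"dz": 160,"rx": 0,"ry": 0,"rz": 0}
    - {"dx": 23,"dy": 20,"dz": 215,"rx": 0,"ry": 0,"rz": 0}
    - {"dx": 23,"dy": 20,"dz": 218,"rx": 0,"ry": 0,"rz": 0}

```text
time_s: 37.6
eef_pos: [0.5293, 0.0692, 0.2319]
tool_rot: [-1.571, -0.005, 0.009]
force: [0.0, -0.5, -0.6]
opening: 1.002
```

Emit:
arm_command:
  moves:
    - {"dx": 0,"dy": 0,"dz": 0,"rx": 0,"ry": 0,"rz": 0}
    - {"dx": 0,"dy": 0,"dz": 0,"rx": 0,"ry": 0,"rz": 0}

```text
time_s: 37.85
eef_pos: [0.5305, 0.0645, 0.2334]
tool_rot: [-1.572, -0.001, 0.001]
force: [1.1, -0.2, -0.0]
opening: 0.996
```

```bash
python3 - <<'E'
from mv import *
import fit
from fit import edge
s=observe();im,d=cams.get_image('wrist');print(s['time_s'],s['eef_pos'])
save('w33.png',im)
c=cloud('wrist',d,s).reshape(-1,3);c=c[np.isfinite(c).all(1)]
def sel(x0,x1,y0,y1,z0,z1): return c[(c[:,0]>x0)&(c[:,0]<x1)&(c[:,1]>y0)&(c[:,1]<y1)&(c[:,2]>z0)&(c[:,2]<z1)]
p=sel(.5,.60,.1,.22,.050,.07);print('plinth',cv2.minAreaRect((p[:,:2]*1000).astype(np.float32)),np.median(p[:,2]))
p2=p[p[:,1]<.20];print('inner',edge(p2,1,1,.14,.20),'outer',edge(p2,1,-1,.14,.20),'front',edge(p,0,1,.528,.562),'rear',edge(p,0,-1,.528,.562))
f=sel(.55,.62,-.1,.19,.037,.048)
for a0,a1 in ((-.05,.12),):
    print('fence inner',edge(f,1,-1,a0,a1),'outer',edge(f,1,1,a0,a1))
t=sel(.46,.575,.19,.26,.040,.05);print('stop',edge(t,0,-1,.49,.52),edge(t,0,-1,.49,.57))
E
```

```text
37.85 [0.5305 0.0645 0.2334]
plinth ((544.0696411132812, 174.97891235351562), (87.72836303710938, 89.87950897216797), 0.03434676676988602) 0.05451929888992674
inner (array([-0.0079,  0.5671]), np.int64(11), 15) outer (array([-0.0128,  0.5252]), np.int64(15), 15) front (array([-0.0014,  0.21  ]), np.int64(6), 9) rear (array([0.0012, 0.1294]), np.int64(9), 9)
fence inner (array([-0.0061,  0.5677]), np.int64(43), 43) outer (array([-0.0033,  0.5885]), np.int64(43), 43)
stop (array([0.0273, 0.1951]), np.int64(8), 8) (array([0.0164, 0.2008]), np.int64(16), 20)
```

View pics/w33.png

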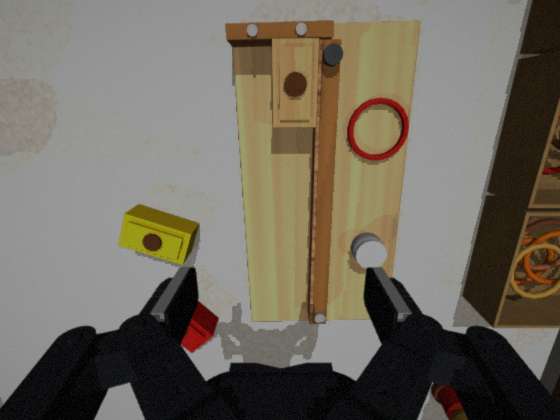

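```bash
python3 -c "
from h import *
s=observe();print(s['time_s'],s['qvel'],s['force'])
print(workorder.finish_job())"
```

```text
37.9 [-0.00426077 -0.0011496   0.00072874  0.00026495  0.00412203  0.00146941] [-0.34455001 -0.54456309  0.66476893]
the job is handed in; nothing more can be done
None
```

I pressed the plinth flat on the cork with the stick, fed it in one slow pass to the end stop, then stood the stick back on its pad and let go. The job was handed in at about 38 s of the 72 s allowed, and it reports no verdict.

- **Press and feed:** The side force at the tool, my measure of the press on the cork, read about 5 to 7.7 N all the way. The feed force stayed below about 9 N, peaking at 10.5 N when the plinth met the stop. The fence turned out to be askew by about 0.025 rad, with its far end away from the plinth side.
- **Plinth, last wrist-camera check:** It lies along the cork within about 1 mm and 0.01 rad. Its front face is within about 0.5 mm of the stop, with the centre at about 0.29 m along the fence.
- **Stick:** It stands upright and released on the pad, about 2 mm from where it started. The other goods looked unmoved in the pictures; I did not measure them.
- **Readings that disagreed:** Scene and side depth-based edge fits of the plinth and stop were noisy at the end, with slopes off by up to about 0.1. I relied on the closer wrist view and on the TCP position when the plinth met the stop, which agreed within about 1 mm.

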